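# Rod through the ribbon stand

### The job

Fit the rod to the ribbon stand: pick the rod up by its square handle and thread it from the stand's right-hand end (the robot's right) through the end cheek, the three reels and the two loose dividers between them and out of the far cheek, until the handle sits fully home against the cheek, then let go. The dividers usually stand out of line, so feel for each hole and draw the divider into line with the rod; never ram the rod against the wood, and leave the other things on the table alone.

Things in the scene. Friction and masses are not known exactly. Their poses are not given: they have to be found in the camera images.
- stand: Plywood ribbon stand fixed to the table, 112 mm front to back, 150 mm along, 76 mm high; origin under its centre at table height. y runs along it from the right cheek (-y) to the left (+y), x front to back, z up. Rod's line: x = 0, z = 50 mm. Along y, in mm: right cheek -63 to -54, dividers -22 to -16 and 16 to 22, left cheek 54 to 63, bays between. Front and back boards 45 mm high.
- stand_mouth (a point): Centre of the 12 mm hole in the outer face of the right-hand cheek, where the rod goes in; axes as the stand's. Both cheeks are rigid, 9 mm thick, 104 mm wide, tops at z = 76 mm, holes exactly on the rod's line. The wood is thin: the rod must not press on any part of the stand with more than 30 N.
- groove_a (a point): Where the hole centre of the right-hand divider would be if it stood in line (fixed point on the rod's line, mid-thickness; axes as the stand's). The divider, 6 mm plywood with a 12 mm hole at z = 50 mm, top at z = 75 mm, sits loosely in grooves: it slides along x only, up to 6.5 mm either side of this point, takes 1.5 N to shift and stays where left. Its actual place is not measured.
- groove_b (a point): The same for the left-hand divider, 38 mm farther along the rod's line; a like panel with the same play, standing out of line independently of the other.
- stand_exit (a point): Centre of the 12 mm hole in the outer face of the left-hand cheek, where the nose comes out; on the rod's line, 126 mm from stand_mouth; axes as the stand's.
- rod_handle (a point): Centre of the rod's dark square hardwood handle, 20 x 20 mm, 70 mm long. The rod (about 50 g) lies loose and level on the table, this point 10 mm up. Its y axis points along the rod to the nose, z up. The handle's flat front end, 35 mm ahead of this point, is the shoulder that stops against the cheek. The rod balances between this point and 25 mm ahead.
- rod_nose (a point): Tip of the rod: a pale 10 mm round dowel stands 140 mm out of the handle, its end bevelled over the last 2.5 mm to an 8 mm flat; this point is the middle of that flat, 175 mm from rod_handle. Axes as rod_handle's.
- reel1_center (a point): Centre of the reel in the right-hand bay: a loose white reel of ribbon, 66 mm in diameter, 28 mm wide, about 60 g, with a 16 mm bore right through along its y axis. It rests on two dowels in the stand, its centre about 2 mm below the rod's line and at most 3 mm from the bay's middle along the stand; it moves easily when pushed. It gives way to the rod.
- reel2_center (a point): Centre of the reel in the middle bay: a loose white reel of ribbon, 66 mm in diameter, 28 mm wide, about 60 g, with a 16 mm bore right through along its y axis. It rests on two dowels in the stand, its centre about 2 mm below the rod's line and at most 3 mm from the bay's middle along the stand; it moves easily when pushed. It gives way to the rod.
- reel3_center (a point): Centre of the reel in the left-hand bay: a loose white reel of ribbon, 66 mm in diameter, 28 mm wide, about 60 g, with a 16 mm bore right through along its y axis. It rests on two dowels in the stand, its centre about 2 mm below the rod's line and at most 3 mm from the bay's middle along the stand; it moves easily when pushed. It gives way to the rod.
- scissors_center (a point): Scissors lying flat on the table, about 190 mm long, 10 mm high; a bystander.
- pin_tin_center (a point): Round metal pin tin, 75 mm in diameter, 30 mm high; a bystander; point at its centre.
- pencil_pot_center (a point): White pot 74 mm in diameter, 95 mm high, pencils standing to 160 mm; a bystander; point half-way up the pot.
- spare_reel_center (a point): A fourth reel lying flat in the shallow red tray (210 x 290 mm, 30 mm high); a bystander; point at its centre.
Things that resemble listed ones, but are neither listed nor needed, are in the scene too. What is meant by the part that bears rod_handle is not red, turquoise or yellow, and is the larger of those in its own colour.

How it is judged (in metres and radians):
At the end, for the whole second after the job is handed in: Rod through both cheeks, handle within 2.5 mm of home against the right cheek, nose within 3 mm and handle within 4 mm of the rod's line (x = 0, z = 50 mm); each reel still in its bay (5 mm) with the rod through its bore (centre within 5 mm of the rod's axis); rod at rest (y of rod_nose in the frame of stand above 0.0745 m and x of rod_nose in the frame of stand between -0.003 and 0.003 m and z of rod_nose in the frame of stand between 0.047 and 0.053 m and x of rod_handle in the frame of stand between -0.004 and 0.004 m and z of rod_handle in the frame of stand between 0.046 and 0.054 m and x of reel1_center in the frame of rod_handle between -0.005 and 0.005 m and z of reel1_center in the frame of rod_handle between -0.005 and 0.005 m and y of reel1_center in the frame of stand between -0.043 and -0.033 m and x of reel2_center in the frame of rod_handle between -0.005 and 0.005 m and z of reel2_center in the frame of rod_handle between -0.005 and 0.005 m and y of reel2_center in the frame of stand between -0.005 and 0.005 m and x of reel3_center in the frame of rod_handle between -0.005 and 0.005 m and z of reel3_center in the frame of rod_handle between -0.005 and 0.005 m and y of reel3_center in the frame of stand between 0.033 and 0.043 m and linear speed of rod below 0.02 m/s); the robot touches nothing.
It fails at once if the rod is pressed against the stand or a divider with more than 30 N (contact force between rod and stand above 30 N).
It fails at once if the scissors is disturbed (moved over 20 mm) (distance of scissors_center from where it was at the start of the episode above 0.02 m).
It fails at once if the pin tin is disturbed (moved over 20 mm) (distance of pin_tin_center from where it was at the start of the episode above 0.02 m).
It fails at once if the pencil pot is disturbed (moved over 20 mm) (distance of pencil_pot_center from where it was at the start of the episode above 0.02 m).
It fails at once if the spare reel is disturbed (moved over 20 mm) (distance of spare_reel_center from where it was at the start of the episode above 0.02 m).
It also fails if it takes over 58 s, if anything falls off the work surface, if the arm or the gripper's body presses on something with over 40 N, if the wrist force passes 120 N, or if a joint passes its speed limit or range.

### The arm

A 6-joint arm with a two-finger parallel gripper is mounted at the origin on the work surface. World frame = base frame: x ahead of the robot, y to its left, z up, the work surface at z = 0. Lengths are in mm, angles in rad, forces in N, time in s.
With the tool pointing down it reaches from about 300 to 850 mm from the base axis. Payload 5.4 kg.
Tool frame: the origin (TCP) lies on the centre line of the jaws, within the pads' length; the fingertips stand 19 mm ahead of it and the grasp point (between the pads) is the TCP; z points along the fingers, y is the direction in which the jaws open and shut (so a half turn about z gives the same grasp; the last joint's range is limited). The gripper opens to 85 mm and grips with 20 to 120 N. Pads are 22 mm wide; open, the fingers measure 114 mm over their backs; the gripper's body (76 mm by 85 mm) begins 54 mm behind the grasp point. The pads swing forward as they close: fully open they stand 13 mm farther back than shut.
Start: joints at [-0.21, 0.158, 1.597, -0, 1.386, -0.21], TCP at [574.984, -0.018, 250.299] pointing down, gripper open.
Joint ranges: [-2.91, 2.91], [-0.94, 2.29], [0.18, 2.7], [-1.29, 4.43], [0.17, 2.64], [-3, 3]. Speed limits (rad/s): [2.57, 2.57, 3.14, 3.14, 3.14, 3.14].

### API

Orientations are given as a rotation vector (axis times angle).
In Python, from station import arm, imaging, workorder gives the robot as it stands.
- The arm moves only by the tool apply_moves, never from a script. Its argument "series" is a list of rows, each a list of 7 numbers: the shift along the tool's x, y, z in cm, then the turn, a rotation vector about the tool's x, y, z in degrees, then the opening in per cent of the stroke, from 0 (shut) to 100 (fully open). A call has 1 to 20 rows; each row shifts and turns the commanded pose from where the row before left it, along the tool's axes as they then stand; what a row does not reach is not made up. A row lasts 1/8 s, in which the tool goes at most 62.5 mm and 10.7 degrees, less where a joint would pass 70% of its speed; a pose out of reach is approached as far as the arm can. A call with a gripper value outside its range is refused whole. The fingers move at their own pace and stop on an object; the grip force is fixed at half the most. Time passes only in rows, so rows that do not move let the fingers close. It gives the time, the measured TCP pose, the force and the opening at its end, in the units of the state.
- arm.observe(): the state, without advancing time (a new reading comes with each control period).
- imaging.capture(name): name is "scene" or "side" or "wrist"; returns a dict with "image" (400x640x3 uint8, blue, green, red), "fov_y" (degrees; the focal length in pixels is half the picture's height over the tangent of half this angle, whatever the lens; pixels are square), "cx", "cy" (the principal point, pixels), "k1" (the pictures are not rectified: a ray, as slopes to the right and down, at radius r is drawn at 1 + k1 r^2 times it, then the intrinsics apply), "origin" and "attitude" of the camera in the world; the wrist camera has in their place "tool_from_camera" (4x4, takes a point from camera to tool coordinates, whose origin is the TCP and whose axes are the flange's). Camera axes: x right, y up, looking along -z (the intrinsics and any distortion apply to the point x, -y, -z); pixel columns grow to the right and rows downward; lengths in mm; the calibration is good to about 2 mm. A picture is of the moment at which its call begins: read the wrist's pose just before it. There is no depth.
- workorder.sign_off(): hands the job in, once; it reports no verdict.
The state is a dict: "time": time; "joint_pos": joint angles; "joint_velocities": joint speeds; "effort": joint torques, N m; "position": TCP position; "eef_rot": TCP orientation; "ft_force": force on the tool from outside, world axes, zero at the start; "torque": the same for the moment, N m; "opening": finger opening in mm.
Only numpy, scipy, OpenCV 4.12 (cv2) and the standard library are available. Lean on these libraries where they do the work, as an engineer would, in place of code of your own. Each camera call takes 0.05 s, during which the arm holds its last target.

## Working session

There is one attempt and no reset: what is moved stays moved. The work goes in short steps, Python scripts to look and compute and a tool call to move; the robot and the scene stay as the last step left them, time stands still between calls to the robot, and variables do not carry over. Pictures are saved under pics/ and viewed, and the job is handed in when it is done.

Besides the shell and the picture viewer there is one more tool, called after "Emit:" as name(argument=value, ...), one argument or row to a line, values as JSON. apply_moves: Moves the arm, as the interface text tells. Its arguments: {"type":"object","properties":{"series":{"type":"array","items":{"type":"array","items":{"type":"number"}}}},"required":["series"]}

```bash
ls; mkdir -p pics
python3 - <<'E'
from station import arm, imaging
import cv2
print(arm.observe())
for n in ["scene","side","wrist"]:
    c=imaging.capture(n); cv2.imwrite(f"pics/{n}0.png",c["image"]); print(n,{k:v for k,v in c.items() if k!="image"})
E
```

```text
pics
{'time': 0.0, 'joint_pos': array([-2.10081934e-01,  1.59063247e-01,  1.59824031e+00, -1.55061563e-05,
        1.38619451e+00, -2.10110156e-01]), 'joint_velocities': array([ 1.54197978e-03,  1.58585036e-03, -2.96884956e-05, -6.06596117e-05,
       -1.23646613e-03, -2.46929390e-04]), 'effort': array([ 1.96016467e-04, -3.96006632e+01, -3.31426942e+01, -2.07608541e-04,
        8.36965773e-03, -3.09808388e-05]), 'position': array([5.74432493e+02, 1.05789420e-01, 2.49304843e+02]), 'eef_rot': array([-2.22028207e+00, -2.22035109e+00,  1.64771554e-03]), 'ft_force': array([ 0.14639779, -0.48867166,  0.17073143]), 'torque': array([ 0.00951907,  0.0278569 , -0.04154593]), 'opening': 85.58309244286394}
scene {'fov_y': 52.95728647699886, 'cx': 322.7644105849942, 'cy': 195.67363439774482, 'k1': -0.08027122874824628, 'origin': array([1042.75477981,  795.9657546 , 1124.7632624 ]), 'attitude': array([0.28023996, 0.93003662, 2.45454365])}
side {'fov_y': 53.70167249653019, 'cx': 317.01263561456744, 'cy': 198.42380185048353, 'k1': -0.08420450612054933, 'origin': array([  78.47597094, -893.09186985,  858.83049506]), 'attitude': array([ 0.87130099, -0.21923258, -0.44318322])}
wrist {'fov_y': 59.81757615771829, 'cx': 319.2229031350421, 'cy': 200.45432523512991, 'k1': -0.048920382861751766, 'tool_from_camera': array([[ 5.42008642e-06,  9.61653358e-01,  2.74267787e-01,
         7.01300123e+01],
       [ 9.99999478e-01, -2.85335214e-04,  9.80696587e-04,
         9.86775863e-03],
       [ 1.02134842e-03,  2.74267639e-01, -9.61652858e-01,
        -1.22546555e+02],
       [ 0.00000000e+00,  0.00000000e+00,  0.00000000e+00,
         1.00000000e+00]])}
```

View pics/scene0.png

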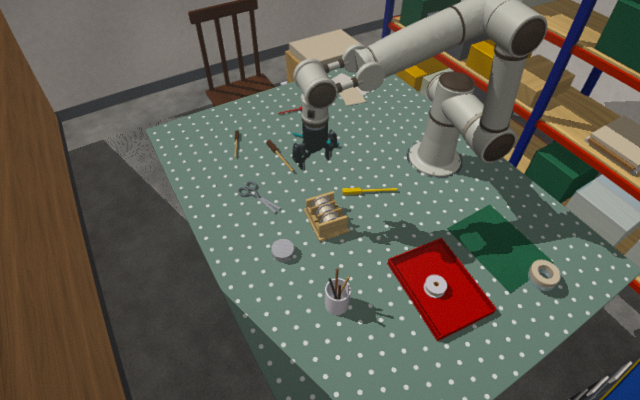

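View pics/side0.png

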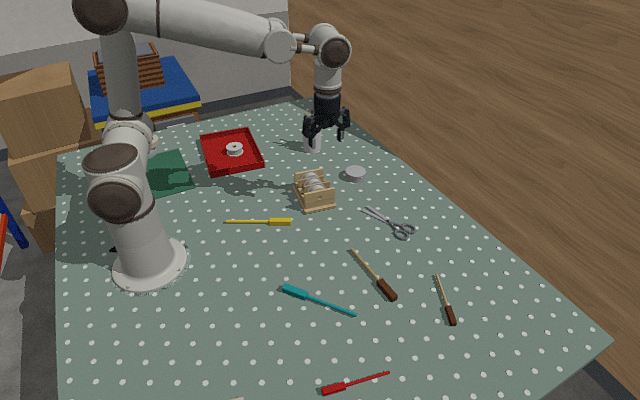

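View pics/wrist0.png

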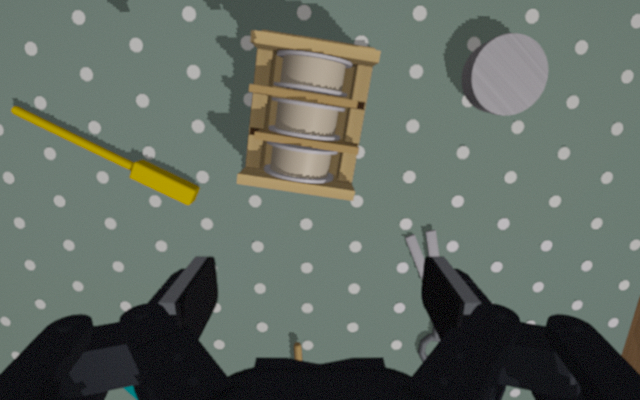

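The side view shows two brown-handled rods: a larger one (handle about (387,289), nose about (351,250)) and a smaller decoy at (450,314). In the wrist view the stand has its right cheek near (295,187) and its left cheek near (315,47).

```bash
cat > h.py <<'E'
import numpy as np, cv2
from scipy.spatial.transform import Rotation as R
from station import arm, imaging
def cap(name):
    s=arm.observe(); c=imaging.capture(name)
    if name=="wrist":
        T=np.eye(4);T[:3,:3]=R.from_rotvec(s["eef_rot"]).as_matrix();T[:3,3]=s["position"]
        M=T@np.array(c["tool_from_camera"])
    else:
        M=np.eye(4);M[:3,:3]=R.from_rotvec(c["attitude"]).as_matrix();M[:3,3]=c["origin"]
    c["M"]=M;c["f"]=200/np.tan(np.radians(c["fov_y"]/2)); return c
def K(c): return np.array([[c["f"],0,c["cx"]],[0,c["f"],c["cy"]],[0,0,1.]])
def ray(c,uv):
    p=cv2.undistortPoints(np.array(uv,float).reshape(-1,1,2),K(c),np.array([c["k1"],0,0,0,0]))[:,0]
    d=np.c_[p[:,0],-p[:,1],-np.ones(len(p))]@c["M"][:3,:3].T
    return c["M"][:3,3],d
def plane(c,uv,z):
    o,d=ray(c,uv); return o+d*((z-o[2])/d[:,2])[:,None]
def proj(c,P):
    P=(np.atleast_2d(P)-c["M"][:3,3])@c["M"][:3,:3]; P=P*[1,-1,-1]
    return cv2.projectPoints(P,np.zeros(3),np.zeros(3),K(c),np.array([c["k1"],0,0,0,0]))[0][:,0]
def tri(cs,uvs):
    A=np.zeros((3,3));b=np.zeros(3);L=[]
    for c,u in zip(cs,uvs):
        o,d=ray(c,[u]);d=d[0]/np.linalg.norm(d[0]);Q=np.eye(3)-np.outer(d,d);A+=Q;b+=Q@o;L.append((o,Q))
    p=np.linalg.solve(A,b); return p,[np.linalg.norm(Q@(p-o)) for o,Q in L]
E
python3 - <<'E'
from h import *
s=cap("side"); print("rod side: handle, nose", plane(s,[(387,289),(351,250),(377,280)],10).round(0))
print("decoy",plane(s,[(450,314),(435,276)],10).round(0))
print("scissors",plane(s,[(365,208),(412,225),(404,238)],5).round(0))
print("tin",plane(s,[(355,173)],30),"yellow",plane(s,[(225,221),(292,222)],10).round(0),"teal",plane(s,[(283,287),(356,315)],10).round(0))
w=cap("wrist")
u=[(237,183),(353,198),(252,32),(379,52)]
print("stand top corners",plane(w,u,76).round(1))
im=w["image"]; cv2.imwrite("pics/standzoom.png",cv2.resize(im[10:220,220:400],None,fx=3,fy=2.85,interpolation=cv2.INTER_CUBIC)[:600])
ss=s["image"]; cv2.imwrite("pics/sidezoom.png",cv2.resize(ss[155:320,280:470],None,fx=4,fy=3.6,interpolation=cv2.INTER_CUBIC)[:600])
E
```

```text
rod side: handle, nose [[ 556. -392.   10.]
 [ 545. -225.   10.]
 [ 550. -354.   10.]]
decoy [[ 653. -534.   10.]
 [ 701. -418.   10.]]
scissors [[ 689.  -77.    5.]
 [ 778. -216.    5.]
 [ 719. -252.    5.]]
tin [[745.82307812  81.31026286  30.        ]] yellow [[252.  67.  10.]
 [441. -34.  10.]] teal [[ 311. -259.   10.]
 [ 439. -424.   10.]]
stand top corners [[502.1   1.6  76. ]
 [604.  -12.   76. ]
 [521.2 123.8  76. ]
 [621.8 108.8  76. ]]
```

View pics/standzoom.png

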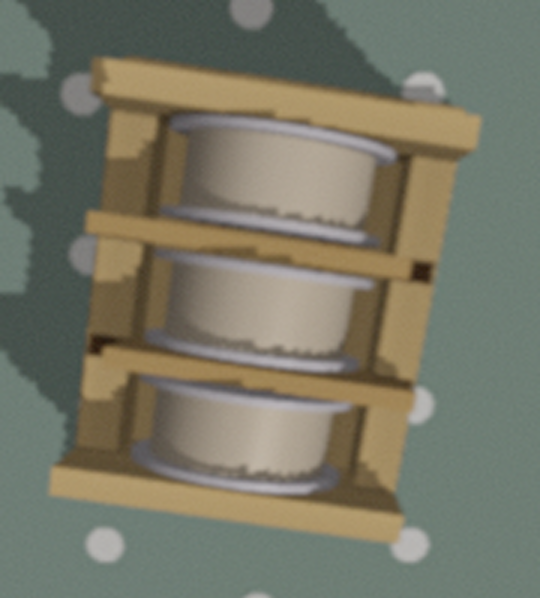

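View pics/sidezoom.png

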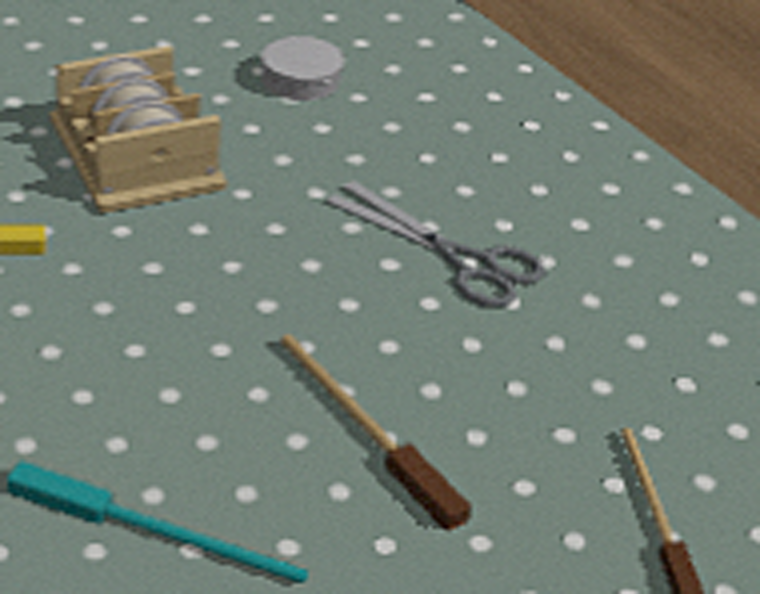

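Emit:
apply_moves(
  series=[
    [-5,-0.3,0,0,0,0,100],
    [-5,-0.3,0,0,0,0,100],
    [-5,-0.3,0,0,0,0,100],
    [-5,-0.3,0,0,0,0,100],
    [-5,-0.3,0,0,0,0,100],
    [-5,-0.3,0,0,0,0,100],
    [0,0,0,0,0,0,100],
    [0,0,0,0,0,0,100],
  ],
)

```text
time: 1.25
position: [556.9, -299.5, 250.0]
eef_rot: [-2.221, -2.221, -0.001]
ft_force: [0.6, 0.4, -0.1]
opening: 85.5
```

Run:
```python
from h import *
c=cap("wrist"); im=c["image"]; cv2.imwrite("pics/w1.png",im); print(arm.observe()["position"],arm.observe()["eef_rot"])
```

```text
[ 557.09162096 -298.97919756  250.09119844] [-2.22000777e+00 -2.22182813e+00 -4.69706042e-04]
```

View pics/w1.png

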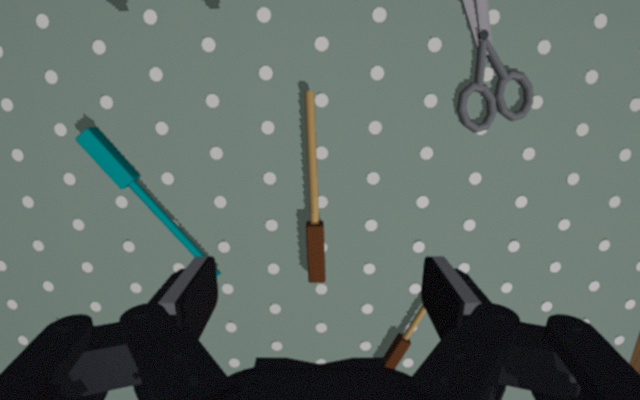

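The wrist view shows the target rod with its handle from (315,222) to (317,282) and its nose at (310,92). The smaller decoy is at (400,345).

Run:
```python
from h import *
c=cap("wrist"); im=c["image"]; hsv=cv2.cvtColor(im,cv2.COLOR_BGR2HSV)
roi=np.zeros(im.shape[:2],np.uint8); roi[80:295,290:340]=1
dark=((hsv[...,0]<16)&(hsv[...,1]>120)&(hsv[...,2]<130)&(roi>0)).astype(np.uint8)
pale=((hsv[...,0]<28)&(hsv[...,0]>9)&(hsv[...,1]>80)&(hsv[...,2]>110)&(roi>0)).astype(np.uint8)
for n,m,z in(("dark",dark,20),("pale",pale,10)):
    ct=max(cv2.findContours(m,0,1)[0],key=cv2.contourArea); r=cv2.minAreaRect(ct); b=cv2.boxPoints(r); P=plane(c,b,z)
    print(n,r,"\n",P.round(1),"centre",P.mean(0).round(1),"sides",np.linalg.norm(P[1]-P[0]),np.linalg.norm(P[2]-P[1]))
```

```text
dark ((314.67755126953125, 251.68194580078125), (59.064918518066406, 16.054662704467773), 88.21009063720703) 
 [[ 542.2 -353.8   20. ]
 [ 559.5 -353.2   20. ]
 [ 561.8 -424.    20. ]
 [ 543.6 -424.7   20. ]] centre [ 551.8 -388.9   20. ] sides 17.24666772838032 70.82661687735829
pale ((312.13897705078125, 156.9744415283203), (132.17430114746094, 7.314151287078857), 87.70938873291016) 
 [[ 543.2 -218.4   10. ]
 [ 550.5 -218.1   10. ]
 [ 555.8 -357.8   10. ]
 [ 547.8 -358.2   10. ]] centre [ 549.3 -288.1   10. ] sides 7.315620249987279 139.82284575941782
```

Emit:
apply_moves(
  series=[
    [-4.5,-0.2,0,0,0,0,100],
    [-4.5,-0.25,0,0,0,-1.9,100],
    [0,0,5,0,0,0,100],
    [0,0,5,0,0,0,100],
    [0,0,4,0,0,0,100],
    [0,0,3,0,0,0,100],
    [0,0,0,0,0,0,100],
    [0,0,0,0,0,0,100],
  ],
)

```text
time: 2.35
position: [553.6, -390.1, 82.2]
eef_rot: [2.181, 2.257, -0.0]
ft_force: [0.2, 0.7, 0.8]
opening: 85.3
```

Run:
```python
from h import *
c=cap("wrist"); im=c["image"]; cv2.imwrite("pics/w2.png",im); print(arm.observe()["position"],arm.observe()["eef_rot"])
print(proj(c,c["M"][:3,3]*0+arm.observe()["position"]))
```

```text
[ 553.81142269 -390.5581411    82.7705173 ] [ 2.18080397e+00  2.25611531e+00 -1.17487133e-04]
[[319.9757059  287.94202264]]
```

View pics/w2.png

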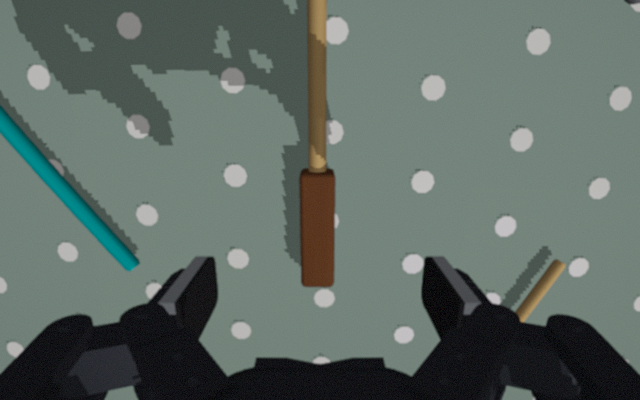

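The rod is centred between the jaws: handle at columns 302–334, vertical, with its middle at (318,228). I'm descending and gripping.

Emit:
apply_moves(
  series=[
    [0,0,3,0,0,0,100],
    [0,0,2,0,0,0,100],
    [0,0,1,0,0,0,100],
    [0,0,0,0,0,0,60],
    [0,0,0,0,0,0,40],
    [0,0,0,0,0,0,20],
    [0,0,0,0,0,0,10],
    [0,0,0,0,0,0,10],
    [0,0,0,0,0,0,10],
    [0,0,0,0,0,0,10],
  ],
)

```text
time: 3.65
position: [553.1, -390.6, 21.3]
eef_rot: [2.183, 2.257, -0.0]
ft_force: [0.8, 0.6, 5.7]
opening: 18.9
```

Emit:
apply_moves(
  series=[
    [0,0,-2,0,0,0,0],
    [0,0,-4,0,0,0,0],
    [0,0,-5,0,0,3,0],
    [0,0,-5,0,0,3,0],
    [0,0,0,0,0,4,0],
    [0,0,0,0,0,0,0],
    [0,0,0,0,0,0,0],
  ],
)

```text
time: 4.53
position: [551.9, -389.4, 179.3]
eef_rot: [-2.37, -2.059, 0.0]
ft_force: [0.4, 0.6, -0.4]
opening: 18.4
```

Run:
```python
from h import *
c=cap("wrist"); im=c["image"]; cv2.imwrite("pics/w3.png",im); o=arm.observe(); print(o["position"],o["eef_rot"],o["ft_force"],o["torque"],o["opening"])
s=cap("scene"); print("pot top", plane(s,[(338,285)],95), "base",plane(s,[(338,310)],0))
cv2.imwrite("pics/side3.png",cap("side")["image"])
```

```text
[ 551.90765167 -389.40137722  179.09562512] [-2.36995320e+00 -2.05849902e+00  2.42871622e-04] [0.24624297 0.77781894 0.21260766] [-0.02492156 -0.01333267 -0.03148256] 18.59530874367728
pot top [[693.65441641 335.00202423  95.        ]] base [[707.16902715 364.12766261   0.        ]]
```

View pics/w3.png

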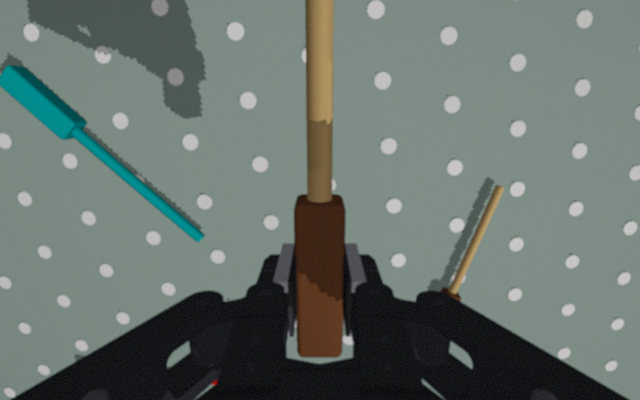

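View pics/side3.png

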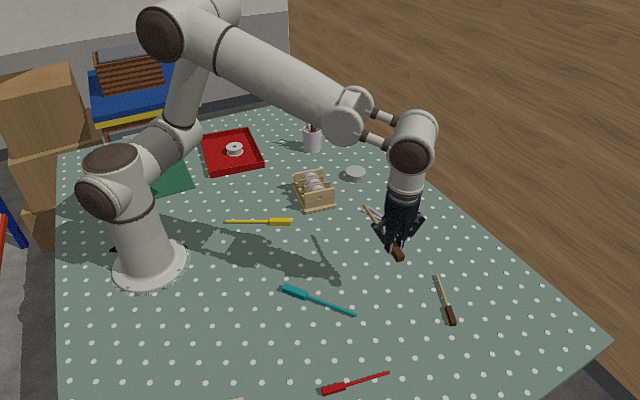

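The rod is held (opening 18.5 mm) and lies along the image axis, dowel at column 319. The pot is well clear. Next I'll look at the stand from above, beside it.

Emit:
apply_moves(
  series=[
    [4,-1,0,0,0,0,0],
    [5,-1.3,0,0,0,0,0],
    [5,-1.3,0,0,0,0,0],
    [5,-1.3,0,0,0,0,0],
    [5,-1.3,0,0,0,0,0],
    [5,-1.3,0,0,0,0,0],
    [5,-1.3,0,0,0,0,0],
    [4,-1,0,0,0,0,0],
    [2.5,-0.5,0,0,0,0,0],
    [0,0,0,0,0,0,0],
    [0,0,0,0,0,0,0],
  ],
)

```text
time: 6.05
position: [507.6, 24.8, 180.2]
eef_rot: [2.373, 2.059, -0.001]
ft_force: [-0.5, 0.1, -1.0]
opening: 18.6
```

Run:
```python
from h import *
c=cap("wrist"); im=c["image"]; cv2.imwrite("pics/w4.png",im); o=arm.observe(); print(o["position"],o["eef_rot"])
import pickle; pickle.dump(c,open("w4.pkl","wb"))
```

```text
[507.69333422  24.53570531 180.21288892] [ 2.37345046e+00  2.05798971e+00 -5.35405630e-04]
```

View pics/w4.png

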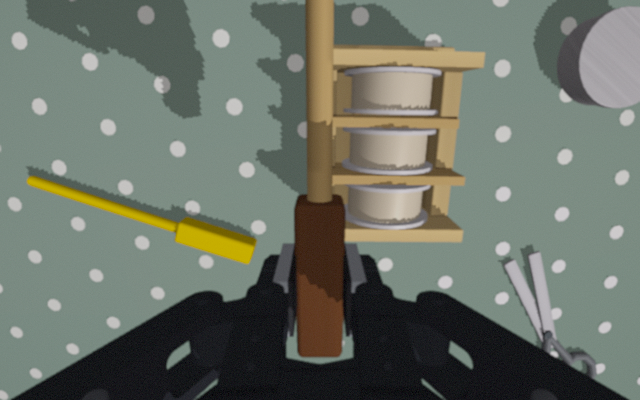

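Emit:
apply_moves(
  series=[
    [-0.5,-3,1.5,0,0,0,0],
    [0,-3,1.5,0,0,0,0],
    [0,0,0,0,0,0,0],
    [0,0,0,0,0,0,0],
  ],
)

```text
time: 6.6
position: [448.7, 28.1, 151.1]
eef_rot: [2.373, 2.056, 0.002]
ft_force: [1.3, 0.4, -0.4]
opening: 18.6
```

Run:
```python
from h import *
c=cap("wrist"); im=c["image"]; cv2.imwrite("pics/w5.png",im); o=arm.observe(); print(o["position"],o["eef_rot"])
import pickle; pickle.dump(c,open("w5.pkl","wb"))
cv2.imwrite("pics/w5z.png",cv2.resize(im[20:270,320:560],None,fx=2.4*1.3,fy=2.4,interpolation=cv2.INTER_CUBIC))
```

```text
[449.01896766  28.10831433 151.36993513] [2.37222292e+00 2.05648326e+00 2.32330687e-03]
```

View pics/w5z.png

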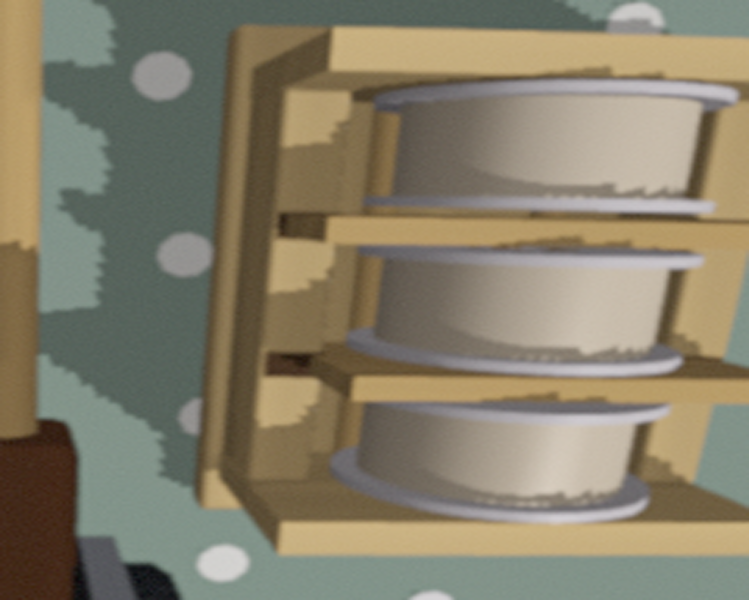

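Run:
```python
from h import *
import pickle; c=pickle.load(open("w5.pkl","rb")); im=c["image"]
cv2.imwrite("pics/w5y.png",cv2.resize(im[20:140,390:590],None,fx=4,fy=4,interpolation=cv2.INTER_CUBIC))
cv2.imwrite("pics/w5x.png",cv2.resize(im[140:270,390:590],None,fx=4,fy=4,interpolation=cv2.INTER_CUBIC))
```

```text
(no output)
```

View pics/w5y.png

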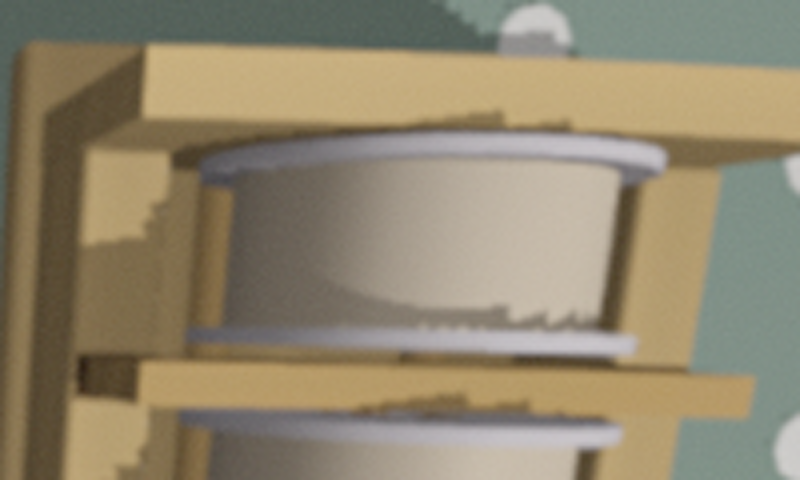

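View pics/w5x.png

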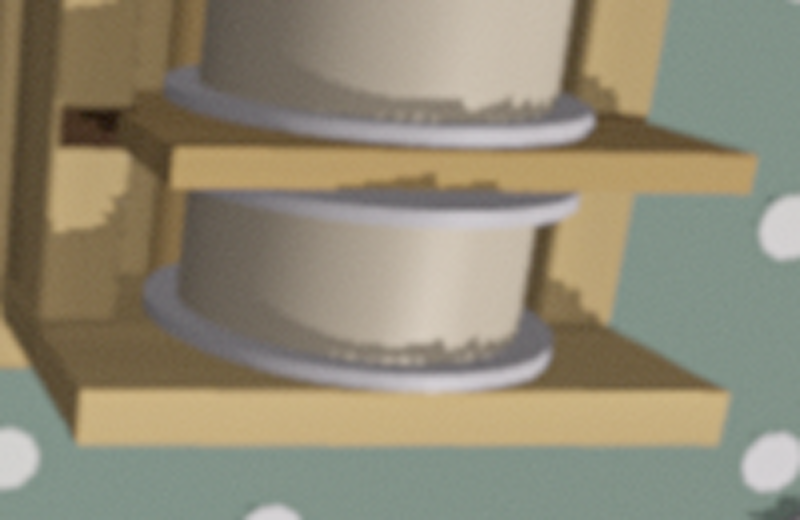

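Run:
```python
from h import *
import pickle
c=pickle.load(open("w5.pkl","rb"))
def px(L,o): return (np.array(L,float)+.5)/4-.5+o
R_=px([(80,390),(77,443),(728,394),(720,444)],(390,140))
A=px([(172,146),(170,189),(757,158),(753,193)],(390,140))
B=px([(140,362),(138,406),(756,377),(751,418)],(390,20))
L=px([(147,44),(143,120)],(390,20))
r=plane(c,R_,76);a=plane(c,A,75);b=plane(c,B,75);l=plane(c,L,76)
ang=np.degrees(np.arctan2(*(r[2:]-r[:2]).mean(0)[[1,0]]))
for n,q in zip("rab",(r,a,b)):
    d=(q[2:]-q[:2]).mean(0); print(n,q[:,:2].round(1).tolist(),"w",np.linalg.norm(d).round(1),"ang",np.degrees(np.arctan2(d[1],d[0])).round(2), "thick",np.linalg.norm(q[1]-q[0]).round(1),np.linalg.norm(q[3]-q[2]).round(1))
print("l",l.round(1), "len left side inner/outer", np.linalg.norm(l[0]-r[1]))
d=(l.mean(0)-r[:2].mean(0));print("yaw from left ends",-np.degrees(np.arctan2(d[0],d[1])))
```

```text
r [[501.9, 10.7], [500.9, 1.9], [604.0, -5.3], [603.3, -13.8]] w 103.5 ang -8.82 thick 8.8 8.5
a [[518.3, 46.6], [517.7, 40.1], [607.0, 32.4], [606.7, 26.9]] w 89.9 ang -8.79 thick 6.5 5.4
b [[516.0, 84.9], [515.4, 78.9], [604.7, 71.3], [604.3, 65.5]] w 89.8 ang -8.63 thick 6.0 5.8
l [[519.6 125.7  76. ]
 [518.3 116.4  76. ]] len left side inner/outer 125.19133738815508
yaw from left ends -8.693707273424117
```

Run:
```python
from h import *
import pickle
for n,zz in (("w4",180.2),("w5",151.3)):
    c=pickle.load(open(n+".pkl","rb")); im=c["image"]; g=im.astype(int); hsv=cv2.cvtColor(im,cv2.COLOR_BGR2HSV)
    P=[]
    for row in list(range(5,40,4))+list(range(90,185,4)) if n=="w5" else range(130,190,4):
        m=(hsv[row,290:350,0]<30)&(hsv[row,290:350,1]>75)&(hsv[row,290:350,2]>60); 
        xs=np.where(m)[0]+290
        if n=="w5" or 1:
            P.append((xs.min(),xs.max(),row))
    P=np.array(P); print(P[:3].tolist(),P[-3:].tolist())
    uv=np.c_[(P[:,0]+P[:,1])/2,P[:,2]]
    W=plane(c,uv,zz-11.3)
    o=c["M"]@np.linalg.inv(np.array(c["tool_from_camera"])); T=(W-o[:3,3])@o[:3,:3]
    k=np.polyfit(T[:,0],T[:,1],1); print(n,"tool y at x=35,100,175,0",np.polyval(k,[35,100,175,0]).round(2),"ang",np.degrees(np.arctan(k[0])).round(2), "std",np.std(T[:,1]-np.polyval(k,T[:,0])).round(2),"x range",T[:,0].min(),T[:,0].max())
    # handle edge: shoulder row
    Wl=plane(c,np.c_[P[:,0]-.5,P[:,2]],zz-11.3);Wr=plane(c,np.c_[P[:,1]+.5,P[:,2]],zz-11.3);print("diam",np.linalg.norm(Wl-Wr,axis=1).round(1)[[0,len(P)//2,-1]])
    print("shoulder top edge", ((plane(c,[(320,195)],zz-1.3)-o[:3,3])@o[:3,:3]).round(1))
    yaw=R.from_matrix(o[:3,:3]).as_matrix()[:,0]; print("tool x in world",yaw.round(4), "yaw",-np.degrees(np.arctan2(yaw[0],yaw[1])))
```

```text
[[308, 342, 130], [308, 349, 134], [307, 349, 138]] [[307, 349, 178], [307, 349, 182], [308, 346, 186]]
w4 tool y at x=35,100,175,0 [2.91 2.53 2.09 3.12] ang -0.34 std 0.6 x range 37.88431718130043 59.71515603652079
diam [13.3 14.7 15.4]
shoulder top edge [[36.9  0.1  1.3]]
tool x in world [ 1.409e-01  9.900e-01 -4.000e-04] yaw -8.101256672988914
[[306, 333, 5], [306, 332, 9], [306, 332, 13]] [[308, 330, 174], [308, 330, 178], [308, 330, 182]]
w5 tool y at x=35,100,175,0 [-0.14 -0.17 -0.21 -0.12] ang -0.03 std 0.11 x range 39.54841192323294 102.97630019859935
diam [9.8 9.4 9.1]
shoulder top edge [[36.9  0.1  1.1]]
tool x in world [ 1.420e-01  9.899e-01 -2.000e-04] yaw -8.166476929330603
```

Emit:
apply_moves(
  series=[
    [0,0,0,0,0,0.6,0],
    [-4.3,2.1,0,0,0,0,0],
    [-4.3,2.1,0,0,0,0,0],
    [-4.3,2.1,0,0,0,0,0],
    [-4.3,2.2,0,0,0,0,0],
    [-4.1,2.2,0,0,0,0,0],
    [0,0,4,0,0,0,0],
    [0,0,4,0,0,0,0],
    [0,0,0.9,0,0,0,0],
    [0,0,0,0,0,0,0],
    [0,0,0,0,0,0,0],
  ],
)

```text
time: 8.02
position: [522.5, -198.6, 63.4]
eef_rot: [2.381, 2.044, 0.002]
ft_force: [0.5, -0.8, -0.8]
opening: 18.4
```

```bash
cat > st.py <<'E'
from h import *
O=np.array([561.4,55.75,0]);yaw=np.radians(-8.75)
U=np.array([-np.sin(yaw),np.cos(yaw),0]);E=np.array([np.cos(yaw),np.sin(yaw),0])
def state(off=176,ty=-0.15,tz=11.3):
    o=arm.observe();M=R.from_rotvec(o["eef_rot"]).as_matrix();p=o["position"]
    n=p+M@[off,ty,tz]
    S=lambda v:np.array([(v-O)@E,(v-O)@U,v[2]])
    D=lambda v:np.array([v@E,v@U,v[2]])
    x=D(M[:,0])
    print("t %.2f nose %s TCP %s yaw %.2f pitch %.2f F(st) %s T %s open %.1f"%(o["time"],S(n).round(2),S(p).round(2),np.degrees(-np.arctan2(x[0],x[1])),np.degrees(np.arcsin(x[2])),D(o["ft_force"]).round(1),D(o["torque"]).round(2),o["opening"]))
E
python3 - <<'E'
from st import *
state()
s=cap("side"); cv2.imwrite("pics/s6.png",cv2.resize(s["image"][150:260,240:440],None,fx=4,fy=4,interpolation=cv2.INTER_CUBIC))
s=cap("scene"); cv2.imwrite("pics/c6.png",cv2.resize(s["image"][130:260,240:440],None,fx=4,fy=4,interpolation=cv2.INTER_CUBIC))
E
```

```text
t 8.03 nose [-3.000e-02 -8.132e+01  5.180e+01] TCP [   0.27 -257.3    63.38] yaw 0.06 pitch -0.09 F(st) [ 0.6 -0.7 -0.8] T [-0.02 -0.05 -0.02] open 18.4
```

View pics/s6.png

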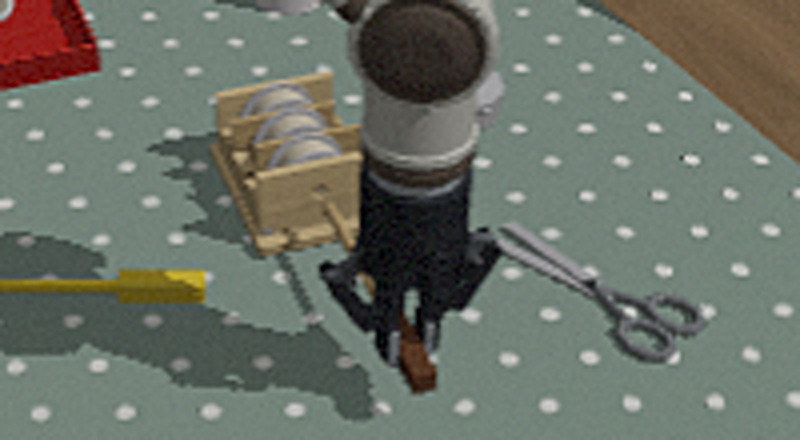

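View pics/c6.png

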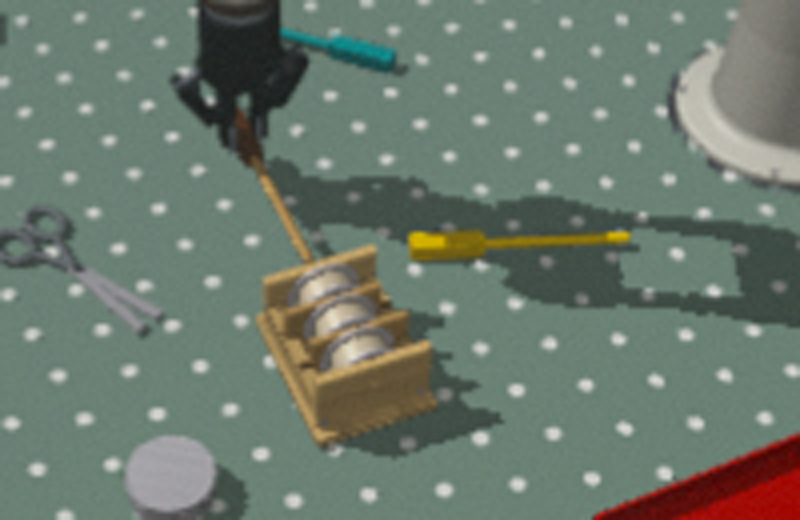

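Run:
```python
from st import *
state()
s=cap("side"); im=s["image"]
f=lambda x,y,z:O+E*x+U*y+np.array([0,0,z])
pts={"nose":f(0,-81.3,51.8),"hole":f(0,-63,50),"shoulder":f(0,-221,51.8),"mid":f(0,-110,51.8),"TL":f(-52,-63,76),"BL":f(-52,-63,10),"TR":f(52,-63,76)}
Z=cv2.resize(im[180:220,290:350],None,fx=13,fy=13,interpolation=cv2.INTER_CUBIC)
for k,v in pts.items():
    q=proj(s,v)[0]; print(k,q.round(1),((q-[290,180]+.5)*13).round(0))
cv2.imwrite("pics/s7.png",Z)
```

```text
t 8.12 nose [ -0.32 -81.19  51.62] TCP [-2.0000e-02 -2.5717e+02  6.3170e+01] yaw 0.06 pitch -0.08 F(st) [ 0.9 -0.3 -0.4] T [-0.03 -0.04  0.02] open 18.6
nose [320.8 200.3] [407. 271.]
hole [319.  197.4] [383. 233.]
shoulder [336.2 228.6] [607. 638.]
mid [323.8 205.8] [445. 342.]
TL [303.6 194.2] [184. 192.]
BL [303.9 209.9] [187. 396.]
TR [334.1 188.1] [580. 111.]
```

View pics/s7.png

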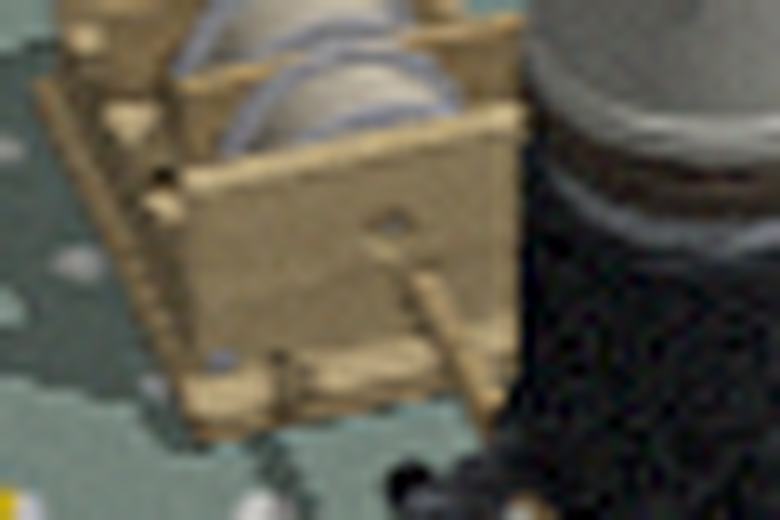

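Emit:
apply_moves(
  series=[
    [0,0.02,0.17,0,0,0,0],
    [0.5,0,0,0,0,0,0],
    [0.5,0,0,0,0,0,0],
    [0.3,0,0,0,0,0,0],
    [0,0,0,0,0,0,0],
    [0,0,0,0,0,0,0],
  ],
)

```text
time: 8.93
position: [523.2, -185.0, 59.6]
eef_rot: [2.383, 2.047, -0.0]
ft_force: [0.8, -1.0, -1.2]
opening: 18.6
```

Run:
```python
from st import *
state()
s=cap("side"); im=s["image"]
cv2.imwrite("pics/s8.png",cv2.resize(im[180:220,290:350],None,fx=13,fy=13,interpolation=cv2.INTER_CUBIC))
s=cap("scene"); im=s["image"]
cv2.imwrite("pics/c8.png",cv2.resize(im[150:250,290:370],None,fx=6,fy=6,interpolation=cv2.INTER_CUBIC))
f=lambda x,y,z:O+E*x+U*y+np.array([0,0,z])
for k,v in {"nose":f(0,-68,50),"shoulder":f(0,-208,50),"TL":f(-52,-54,76),"TR":f(52,-54,76),"oTR":f(52,63,76),"oTL":f(-52,63,76),"where top edge":f(0,-63,76)}.items(): print(k,((proj(s,v)[0]-[290,150]+.5)*6).round(0))
```

```text
t 8.93 nose [ -1.44 -67.73  48.31] TCP [  -1.13 -243.73   59.62] yaw 0.06 pitch -0.00 F(st) [ 0.9 -0.9 -1.2] T [-0.03  0.03  0.02] open 18.6
nose [176. 295.]
shoulder [ 92. 139.]
TL [267. 258.]
TR [102. 307.]
oTR [178. 457.]
oTL [350. 402.]
where top edge [179. 271.]
```

View pics/s8.png

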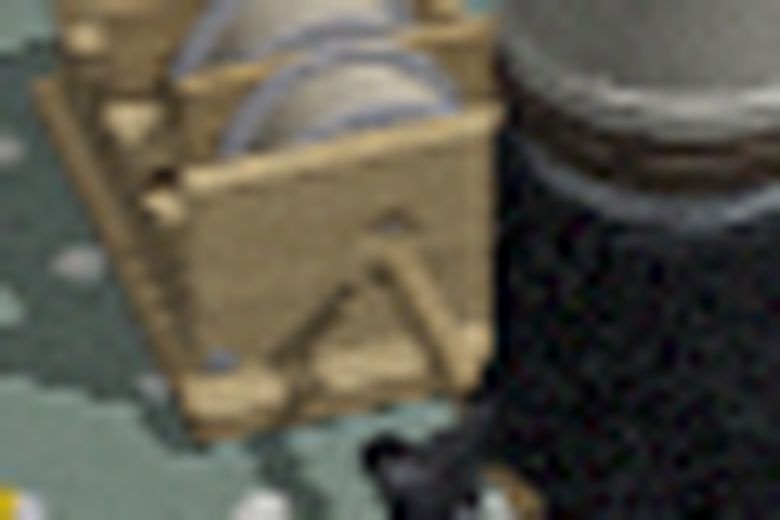

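View pics/c8.png

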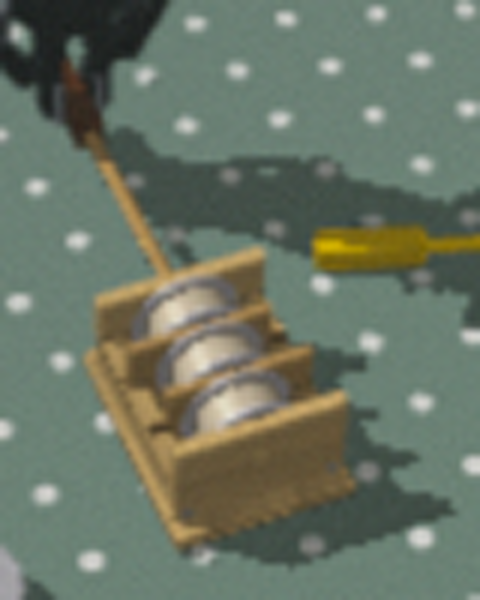

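Run:
```python
from st import *
for i in range(6): state(); cap("wrist")
```

```text
t 9.03 nose [ -1.41 -67.84  48.31] TCP [  -1.13 -243.84   59.62] yaw 0.04 pitch -0.00 F(st) [-0.5  0.3 -0.3] T [-0.   -0.05  0.01] open 18.8
t 9.07 nose [ -1.41 -67.85  48.31] TCP [  -1.13 -243.84   59.62] yaw 0.04 pitch -0.00 F(st) [-0.3 -0.6 -0.1] T [-0.04  0.04 -0.  ] open 19.0
t 9.12 nose [ -1.41 -67.84  48.31] TCP [  -1.13 -243.84   59.62] yaw 0.04 pitch -0.00 F(st) [ 0.1 -0.3 -0.4] T [ 0.02 -0.02 -0.05] open 18.5
t 9.18 nose [ -1.42 -67.83  48.29] TCP [  -1.14 -243.82   59.6 ] yaw 0.04 pitch -0.00 F(st) [ 0.8 -0.6 -1.1] T [0.01 0.   0.05] open 18.5
t 9.22 nose [ -1.44 -67.82  48.3 ] TCP [  -1.17 -243.82   59.6 ] yaw 0.04 pitch 0.00 F(st) [-0.2  0.4 -0.3] T [-0.03 -0.02 -0.01] open 18.7
t 9.28 nose [ -1.43 -67.8   48.3 ] TCP [  -1.15 -243.8    59.6 ] yaw 0.04 pitch -0.00 F(st) [-0.6  0.7 -0.3] T [-0.01  0.01 -0.03] open 18.4
```

Emit:
apply_moves(
  series=[
    [0,0,0,0,0,0,0],
    [0,0,0,0,0,0,0],
  ],
)

```text
time: 9.57
position: [523.2, -185.0, 59.6]
eef_rot: [2.384, 2.047, 0.0]
ft_force: [-0.7, -0.5, -0.2]
opening: 18.8
```

Run:
```python
from st import *
for i in range(3): state(); cap("wrist")
```

```text
t 9.57 nose [ -1.43 -67.71  48.31] TCP [  -1.13 -243.71   59.61] yaw 0.05 pitch 0.00 F(st) [-0.6 -0.6 -0.2] T [-0.05  0.01  0.02] open 18.8
t 9.62 nose [ -1.45 -67.73  48.31] TCP [  -1.15 -243.73   59.6 ] yaw 0.05 pitch 0.00 F(st) [-0.3 -0.8 -1.2] T [-0.02  0.01 -0.  ] open 18.2
t 9.68 nose [ -1.44 -67.72  48.31] TCP [  -1.14 -243.72   59.61] yaw 0.05 pitch -0.00 F(st) [-0.5  0.6 -1.4] T [-0.01  0.01  0.  ] open 18.3
```

Emit:
apply_moves(
  series=[
    [0,0.14,-0.17,0,0,0,0],
    [0,0,0,0,0,0,0],
    [0,0,0,0,0,0,0],
    [0,0,0,0,0,0,0],
  ],
)

```text
time: 10.22
position: [524.5, -185.1, 61.3]
eef_rot: [-2.383, -2.047, 0.0]
ft_force: [-0.1, 1.1, -0.3]
opening: 18.5
```

Run:
```python
from st import *
state()
s=cap("side"); im=s["image"]
cv2.imwrite("pics/s9.png",cv2.resize(im[180:220,290:350],None,fx=13,fy=13,interpolation=cv2.INTER_CUBIC))
state()
```

```text
t 10.22 nose [ -0.11 -67.7   49.97] TCP [ 2.000e-01 -2.437e+02  6.127e+01] yaw 0.05 pitch 0.00 F(st) [-0.2  1.1 -0.3] T [0.01 0.08 0.05] open 18.5
t 10.28 nose [ -0.1  -67.71  49.98] TCP [ 2.0000e-01 -2.4371e+02  6.1280e+01] yaw 0.05 pitch 0.00 F(st) [ 0.2 -0.6 -0.6] T [ 0.05  0.05 -0.01] open 18.6
```

View pics/s9.png

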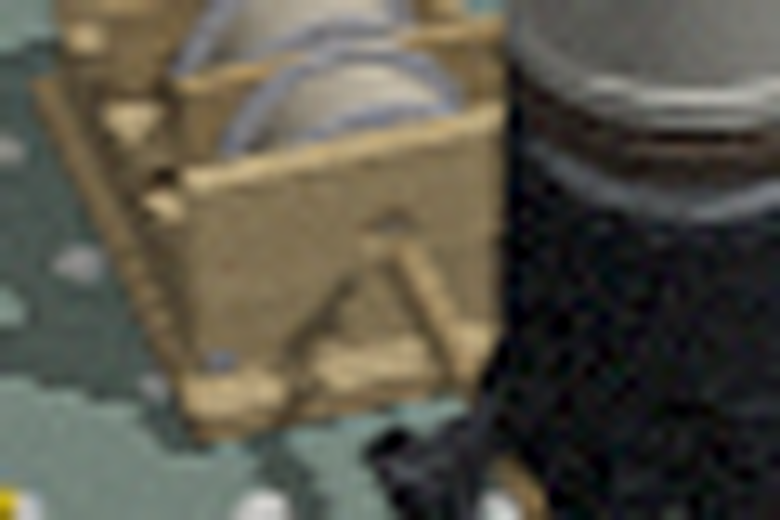

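The nose is at the hole mouth (zoom about (395,245), hole about (388,230)). I'm advancing gently and checking force.

Emit:
apply_moves(
  series=[
    [0.2,0,0,0,0,0,0],
    [0.2,0,0,0,0,0,0],
    [0.1,0,0,0,0,0,0],
    [0.1,0,0,0,0,0,0],
    [0,0,0,0,0,0,0],
  ],
)

```text
time: 10.9
position: [525.5, -179.2, 61.3]
eef_rot: [2.383, 2.047, 0.0]
ft_force: [0.5, -0.6, -0.3]
opening: 18.2
```

```bash
python3 -c "
from st import *
state()"
```

```text
t 10.90 nose [ -0.07 -61.64  50.01] TCP [   0.25 -237.64   61.31] yaw 0.06 pitch 0.00 F(st) [ 0.6 -0.5 -0.3] T [-0.02  0.   -0.02] open 18.2
```

Emit:
apply_moves(
  series=[
    [0.1,0,0,0,0,0,0],
    [0.1,0,0,0,0,0,0],
    [0.1,0,0,0,0,0,0],
    [0,0,0,0,0,0,0],
  ],
)

```text
time: 11.4
position: [526.0, -176.2, 61.3]
eef_rot: [2.383, 2.047, 0.0]
ft_force: [-0.3, -0.7, -1.2]
opening: 18.5
```

```bash
python3 -c "
from st import *
state()"
```

```text
t 11.40 nose [ -0.06 -58.64  50.  ] TCP [   0.25 -234.64   61.3 ] yaw 0.05 pitch -0.00 F(st) [-0.2 -0.7 -1.2] T [-0.07  0.06  0.05] open 18.5
```

Emit:
apply_moves(
  series=[
    [0.3,0,0,0,0,0,0],
    [0.3,0,0,0,0,0,0],
    [0.3,0,0,0,0,0,0],
    [0.3,0,0,0,0,0,0],
    [0.3,0,0,0,0,0,0],
    [0.3,0,0,0,0,0,0],
    [0.3,0,0,0,0,0,0],
    [0.3,0,0,0,0,0,0],
    [0.3,0,0,0,0,0,0],
    [0,0,0,0,0,0,0],
  ],
)

```text
time: 12.65
position: [530.0, -149.3, 61.3]
eef_rot: [-2.383, -2.047, 0.0]
ft_force: [-0.2, 0.8, 0.2]
opening: 18.6
```

```bash
python3 -c "
from st import *
state()
cv2.imwrite('pics/w10.png',cap('wrist')['image'])"
```

```text
t 12.65 nose [ -0.16 -31.48  49.99] TCP [ 1.9000e-01 -2.0748e+02  6.1290e+01] yaw 0.07 pitch 0.00 F(st) [-0.4  0.7  0.2] T [ 0.    0.03 -0.01] open 18.6
```

View pics/w10.png

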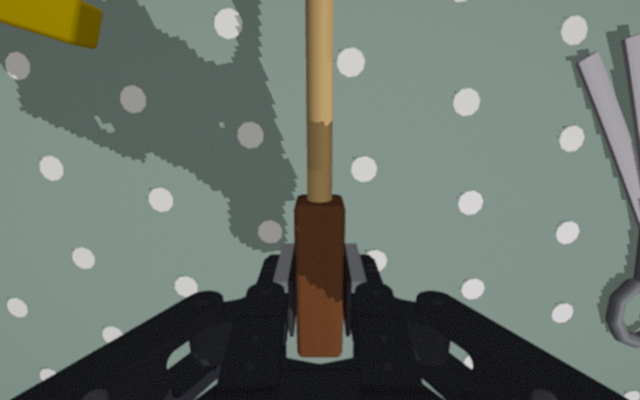

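Emit:
apply_moves(
  series=[
    [0,-0.245,0,0,0,0.94,0],
    [0,-0.245,0,0,0,0.94,0],
    [0,-0.245,0,0,0,0.94,0],
    [0,-0.245,0,0,0,0.94,0],
    [0,-0.245,0,0,0,0.94,0],
    [0,-0.245,0,0,0,0.94,0],
    [0,0,0,0,0,0,0],
    [0,0,0,0,0,0,0],
  ],
)

```text
time: 13.7
position: [515.6, -146.8, 61.3]
eef_rot: [2.481, 1.927, 0.0]
ft_force: [-0.0, 0.4, -0.1]
opening: 18.5
```

```bash
cat >> st.py <<'E'
    ang=np.arctan2(x[0],x[1]); ns=S(n); print("  axis x at cheek(-58.5) %.2f, at a(-19) %.2f, at b(19) %.2f"%tuple(ns[0]+np.tan(ang)*(q-ns[1]) for q in(-58.5,-19,19)))
E
python3 -c "
from st import *
state()"
```

```text
t 13.70 nose [  2.56 -31.95  50.04] TCP [ -14.42 -207.13   61.34] yaw -5.59 pitch 0.00 F(st) [-0.1  0.4 -0.1] T [-0.01  0.02 -0.03] open 18.5
  axis x at cheek(-58.5) -0.03, at a(-19) 3.83, at b(19) 7.54
```

Emit:
apply_moves(
  series=[
    [0.25,0,0,0,0,0,0],
    [0.25,0,0,0,0,0,0],
    [0.25,0,0,0,0,0,0],
    [0.1,0,0,0,0,0,0],
    [0.1,0,0,0,0,0,0],
    [0.1,0,0,0,0,0,0],
    [0,0,0,0,0,0,0],
  ],
)

```text
time: 14.58
position: [518.2, -136.6, 61.3]
eef_rot: [-2.481, -1.927, 0.0]
ft_force: [-0.6, 0.4, -2.1]
opening: 18.8
```

```bash
python3 -c "
from st import *
state()"
```

```text
t 14.57 nose [  3.54 -21.46  50.  ] TCP [ -13.44 -196.64   61.29] yaw -5.59 pitch 0.00 F(st) [-0.6  0.3 -2.1] T [ 0.01  0.   -0.03] open 18.8
  axis x at cheek(-58.5) -0.08, at a(-19) 3.78, at b(19) 7.50
```

Emit:
apply_moves(
  series=[
    [0.1,0,0,0,0,0,0],
    [0.1,0,0,0,0,0,0],
    [0.1,0,0,0,0,0,0],
    [0.1,0,0,0,0,0,0],
    [0,0,0,0,0,0,0],
  ],
)

```text
time: 15.2
position: [519.2, -132.7, 61.3]
eef_rot: [2.481, 1.927, 0.0]
ft_force: [-0.4, 0.0, -0.7]
opening: 18.5
```

```bash
python3 -c "
from st import *
state()"
```

```text
t 15.20 nose [  3.95 -17.45  50.01] TCP [ -13.04 -192.63   61.3 ] yaw -5.59 pitch 0.00 F(st) [-0.4 -0.1 -0.7] T [-0.02  0.01 -0.03] open 18.5
  axis x at cheek(-58.5) -0.06, at a(-19) 3.80, at b(19) 7.52
```

Emit:
apply_moves(
  series=[
    [0.05,0.188,0,0,0,-0.8,0],
    [0,0.188,0,0,0,-0.8,0],
    [0,0.188,0,0,0,-0.8,0],
    [0,0.188,0,0,0,-0.8,0],
    [0,0.188,0,0,0,-0.8,0],
    [0,0.188,0,0,0,-0.8,0],
    [0,0.188,0,0,0,-0.8,0],
    [0,0,0,0,0,0,0],
  ],
)

```text
time: 16.2
position: [532.2, -134.9, 61.3]
eef_rot: [-2.384, -2.046, 0.0]
ft_force: [1.7, -0.2, -1.1]
opening: 18.7
```

```bash
python3 -c "
from st import *
state()
cv2.imwrite('pics/c11.png',cv2.resize(cap('scene')['image'][150:250,290:370],None,fx=6,fy=6,interpolation=cv2.INTER_CUBIC))"
```

```text
t 16.20 nose [ -0.07 -16.89  49.98] TCP [ 1.7000e-01 -1.9289e+02  6.1270e+01] yaw 0.03 pitch 0.00 F(st) [ 1.7  0.  -1.1] T [ 0.08 -0.25 -0.25] open 18.7
  axis x at cheek(-58.5) -0.05, at a(-19) -0.07, at b(19) -0.08
```

View pics/c11.png

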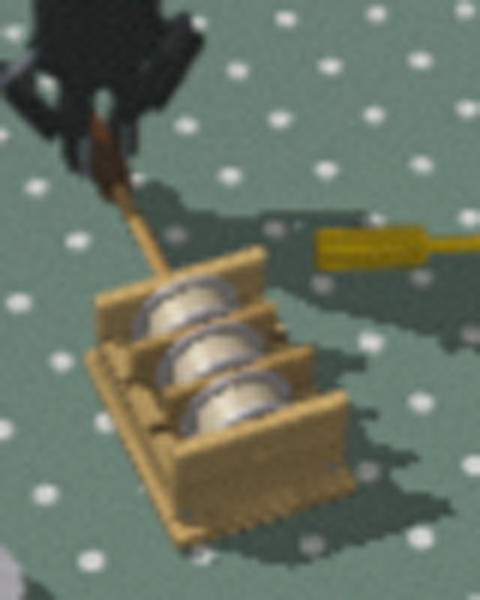

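Emit:
apply_moves(
  series=[
    [0.15,0,0,0,0,0,0],
    [0.15,0,0,0,0,0,0],
    [0.15,0,0,0,0,0,0],
    [0.15,0,0,0,0,0,0],
    [0.2,0,0,0,0,0,0],
    [0,0,0,0,0,0,0],
  ],
)

```text
time: 17.0
position: [533.4, -126.8, 61.2]
eef_rot: [-2.384, -2.046, -0.0]
ft_force: [1.5, -0.2, -0.5]
opening: 18.4
```

```bash
python3 -c "
from st import *
state()"
```

```text
t 17.00 nose [-0.14 -8.65 50.  ] TCP [ 7.0000e-02 -1.8465e+02  6.1250e+01] yaw 0.02 pitch 0.02 F(st) [ 1.5  0.  -0.5] T [ 0.08 -0.23 -0.25] open 18.4
  axis x at cheek(-58.5) -0.12, at a(-19) -0.13, at b(19) -0.15
```

Emit:
apply_moves(
  series=[
    [0.25,0,0,0,0,0,0],
    [0.25,0,0,0,0,0,0],
    [0.25,0,0,0,0,0,0],
    [0.25,0,0,0,0,0,0],
    [0.25,0,0,0,0,0,0],
    [0.25,0,0,0,0,0,0],
    [0,0,0,0,0,0,0],
  ],
)

```text
time: 17.88
position: [535.7, -111.8, 61.3]
eef_rot: [-2.384, -2.046, -0.0]
ft_force: [1.2, 0.6, -1.1]
opening: 18.6
```

```bash
python3 -c "
from st import *
state()"
```

```text
t 17.88 nose [-0.09  6.45 50.05] TCP [ 1.0000e-01 -1.6956e+02  6.1270e+01] yaw 0.01 pitch 0.03 F(st) [ 1.1  0.7 -1.1] T [ 0.15 -0.21 -0.17] open 18.6
  axis x at cheek(-58.5) -0.08, at a(-19) -0.09, at b(19) -0.10
```

Emit:
apply_moves(
  series=[
    [0,0.15,0,0,0,-0.77,0],
    [0,0.15,0,0,0,-0.77,0],
    [0,0.15,0,0,0,-0.78,0],
    [0,0.15,0,0,0,-0.78,0],
    [0,0,0,0,0,0,0],
    [0,0,0,0,0,0,0],
  ],
)

```text
time: 18.62
position: [541.7, -113.0, 61.3]
eef_rot: [2.328, 2.109, 0.0]
ft_force: [1.1, 0.6, -0.1]
opening: 18.7
```

```bash
python3 -c "
from st import *
state()"
```

```text
t 18.62 nose [-3.5   5.9  50.02] TCP [   6.17 -169.83   61.32] yaw 3.10 pitch -0.00 F(st) [ 1.   0.8 -0.1] T [ 0.16 -0.32 -0.25] open 18.7
  axis x at cheek(-58.5) -0.01, at a(-19) -2.15, at b(19) -4.21
```

Forces are only ~1.5 N (dragging the panel). Advancing into divider b.

Emit:
apply_moves(
  series=[
    [0.25,0,0,0,0,0,0],
    [0.25,0,0,0,0,0,0],
    [0.25,0,0,0,0,0,0],
    [0.1,0,0,0,0,0,0],
    [0.1,0,0,0,0,0,0],
    [0.1,0,0,0,0,0,0],
    [0,0,0,0,0,0,0],
  ],
)

```text
time: 19.5
position: [542.6, -102.4, 61.3]
eef_rot: [-2.328, -2.109, -0.0]
ft_force: [0.6, -0.5, -0.8]
opening: 18.4
```

```bash
python3 -c "
from st import *
state()"
```

```text
t 19.50 nose [-4.19 16.53 50.01] TCP [   5.51 -159.2    61.28] yaw 3.11 pitch 0.01 F(st) [ 0.6 -0.5 -0.8] T [-0.09 -0.28 -0.27] open 18.4
  axis x at cheek(-58.5) -0.11, at a(-19) -2.26, at b(19) -4.32
```

Emit:
apply_moves(
  series=[
    [0.1,0,0,0,0,0,0],
    [0.1,0,0,0,0,0,0],
    [0.1,0,0,0,0,0,0],
    [0.1,0,0,0,0,0,0],
    [0,0,0,0,0,0,0],
  ],
)

```text
time: 20.12
position: [543.1, -98.4, 61.3]
eef_rot: [-2.328, -2.109, -0.0]
ft_force: [2.2, -0.5, -1.2]
opening: 18.5
```

```bash
python3 -c "
from st import *
state()"
```

```text
t 20.12 nose [-4.38 20.55 50.02] TCP [   5.33 -155.19   61.29] yaw 3.11 pitch 0.01 F(st) [ 2.3 -0.1 -1.2] T [-0.1  -0.27 -0.31] open 18.5
  axis x at cheek(-58.5) -0.08, at a(-19) -2.23, at b(19) -4.29
```

Emit:
apply_moves(
  series=[
    [0.05,-0.13,0,0,0,0.77,0],
    [0,-0.13,0,0,0,0.77,0],
    [0,-0.13,0,0,0,0.78,0],
    [0,-0.13,0,0,0,0.78,0],
    [0,0,0,0,0,0,0],
    [0,0,0,0,0,0,0],
  ],
)

```text
time: 20.88
position: [537.6, -97.3, 61.1]
eef_rot: [-2.384, -2.045, 0.001]
ft_force: [-0.8, 0.7, -0.2]
opening: 18.4
```

```bash
python3 -c "
from st import *
state()"
```

```text
t 20.88 nose [-0.41 21.11 49.88] TCP [  -0.19 -154.89   61.14] yaw 0.02 pitch 0.01 F(st) [-0.9  0.6 -0.2] T [0.06 0.12 0.14] open 18.4
  axis x at cheek(-58.5) -0.38, at a(-19) -0.40, at b(19) -0.41
```

Emit:
apply_moves(
  series=[
    [0.15,0.02,0,0,0,0,0],
    [0.25,0.01,0,0,0,0,0],
    [0.25,0,0,0,0,0,0],
    [0.25,0,0,0,0,0,0],
    [0.25,0,0,0,0,0,0],
    [0.25,0,0,0,0,0,0],
    [0.25,0,0,0,0,0,0],
    [0,0,0,0,0,0,0],
  ],
)

```text
time: 21.88
position: [540.8, -80.8, 61.3]
eef_rot: [-2.384, -2.046, -0.001]
ft_force: [-1.3, 0.6, -0.0]
opening: 18.6
```

```bash
python3 -c "
from st import *
state()"
```

```text
t 21.88 nose [ 0.21 37.9  50.07] TCP [   0.4  -138.11   61.28] yaw 0.01 pitch 0.03 F(st) [-1.4  0.4 -0. ] T [0.08 0.25 0.24] open 18.6
  axis x at cheek(-58.5) 0.23, at a(-19) 0.22, at b(19) 0.21
```

Emit:
apply_moves(
  series=[
    [0.25,0,0,0,0,0,0],
    [0.25,0,0,0,0,0,0],
    [0.25,0,0,0,0,0,0],
    [0.25,0,0,0,0,0,0],
    [0.25,0,0,0,0,0,0],
    [0.1,0,0,0,0,0,0],
    [0.1,0,0,0,0,0,0],
    [0.1,0,0,0,0,0,0],
    [0,0,0,0,0,0,0],
  ],
)

```text
time: 23.0
position: [543.1, -65.8, 61.3]
eef_rot: [-2.384, -2.046, -0.0]
ft_force: [-1.6, 0.4, -0.6]
opening: 18.9
```

```bash
python3 -c "
from st import *
state()"
```

```text
t 23.00 nose [ 0.21 53.1  50.  ] TCP [   0.39 -122.9    61.27] yaw 0.01 pitch 0.01 F(st) [-1.7  0.2 -0.6] T [-0.08  0.25  0.24] open 18.9
  axis x at cheek(-58.5) 0.23, at a(-19) 0.22, at b(19) 0.22
```

Emit:
apply_moves(
  series=[
    [0.1,0,0,0,0,0,0],
    [0.1,0,0,0,0,0,0],
    [0.1,0,0,0,0,0,0],
    [0,0,0,0,0,0,0],
  ],
)

```text
time: 23.5
position: [543.6, -62.8, 61.3]
eef_rot: [-2.384, -2.046, -0.0]
ft_force: [-1.9, -0.1, -1.8]
opening: 18.8
```

```bash
python3 -c "
from st import *
state()"
```

```text
t 23.50 nose [ 0.2  56.14 50.01] TCP [   0.39 -119.86   61.29] yaw 0.01 pitch 0.01 F(st) [-1.9 -0.4 -1.8] T [-0.04  0.2   0.21] open 18.8
  axis x at cheek(-58.5) 0.23, at a(-19) 0.22, at b(19) 0.21
```

Emit:
apply_moves(
  series=[
    [0.1,0,0,0,0,0,0],
    [0.1,0,0,0,0,0,0],
    [0.1,0,0,0,0,0,0],
    [0,0,0,0,0,0,0],
  ],
)

```text
time: 24.0
position: [544.0, -59.8, 61.3]
eef_rot: [-2.384, -2.046, -0.0]
ft_force: [-1.4, -0.6, -0.7]
opening: 18.5
```

```bash
python3 -c "
from st import *
state()"
```

```text
t 24.00 nose [ 0.21 59.16 50.01] TCP [   0.39 -116.84   61.28] yaw 0.01 pitch 0.01 F(st) [-1.3 -0.8 -0.7] T [-0.04  0.21  0.16] open 18.5
  axis x at cheek(-58.5) 0.23, at a(-19) 0.22, at b(19) 0.22
```

Emit:
apply_moves(
  series=[
    [0.2,0,0,0,0,0,0],
    [0.2,0,0,0,0,0,0],
    [0.2,0,0,0,0,0,0],
    [0.2,0,0,0,0,0,0],
    [0.2,0,0,0,0,0,0],
    [0.2,0,0,0,0,0,0],
    [0.1,0,0,0,0,0,0],
    [0,0,0,0,0,0,0],
  ],
)

```text
time: 25.0
position: [546.0, -46.9, 61.3]
eef_rot: [-2.384, -2.046, -0.0]
ft_force: [-1.7, 0.2, -0.1]
opening: 18.7
```

```bash
python3 -c "
from st import *
state()
cv2.imwrite('pics/c12.png',cv2.resize(cap('scene')['image'][170:250,270:370],None,fx=7,fy=7,interpolation=cv2.INTER_CUBIC))
cv2.imwrite('pics/w12.png',cap('wrist')['image'])"
```

```text
t 25.00 nose [ 0.17 72.18 50.  ] TCP [   0.35 -103.83   61.25] yaw 0.01 pitch 0.01 F(st) [-1.7 -0.  -0.1] T [0.01 0.24 0.22] open 18.7
  axis x at cheek(-58.5) 0.19, at a(-19) 0.18, at b(19) 0.18
```

View pics/c12.png

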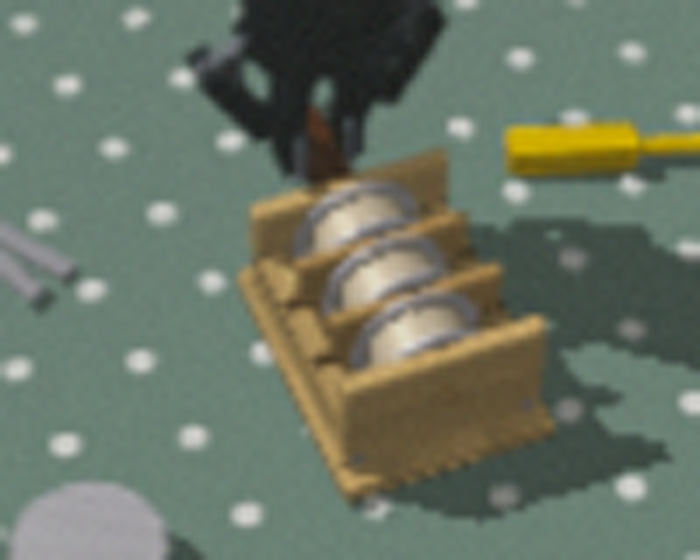

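View pics/w12.png

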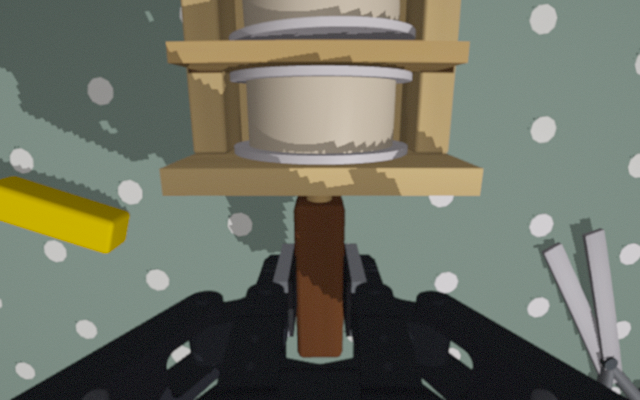

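```bash
python3 -c "
from st import *
s=cap('scene');im=s['image'][210:245,310:360]
z=cv2.resize(im,None,fx=14,fy=14,interpolation=cv2.INTER_LANCZOS4).astype(float)
z=np.clip((z-60)*1.9,0,255).astype(np.uint8)
f=lambda x,y,q:O+E*x+U*y+np.array([0,0,q])
for p in ((0,63,50),(0,72,50)): print(((proj(s,f(*p))[0]-[310,210]+.5)*14).round())
cv2.imwrite('pics/c13.png',z)"
```

```text
[335. 228.]
[350. 256.]
```

View pics/c13.png

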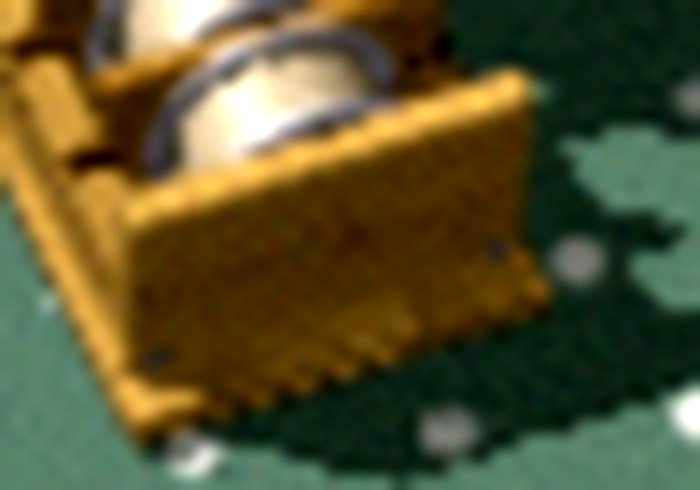

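```bash
python3 -c "
from st import *
s=cap('scene');im=s['image'][150:250,290:370]
a=cv2.resize(im,None,fx=6,fy=6,interpolation=cv2.INTER_CUBIC).astype(float); b=cv2.imread('pics/c8.png').astype(float)
d=(a-b)[360:570,150:370]
d=cv2.GaussianBlur(d,(0,0),3)
cv2.imwrite('pics/d13.png',cv2.resize(np.clip(128+6*d,0,255).astype(np.uint8),None,fx=3,fy=2.8))"
```

```text
(no output)
```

View pics/d13.png

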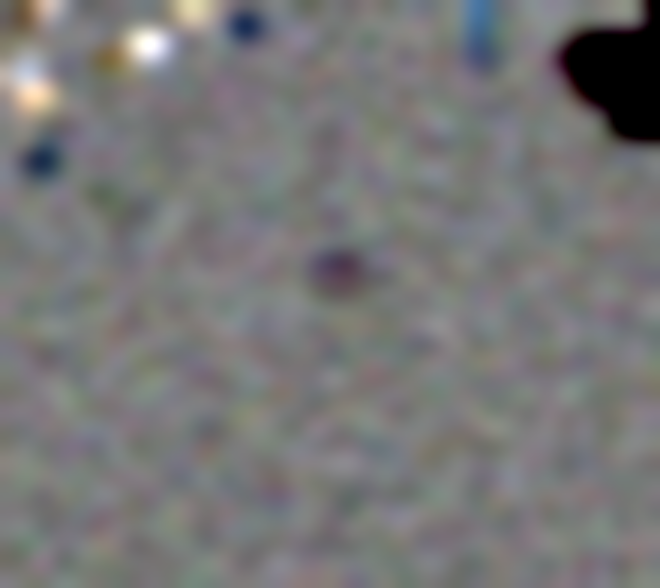

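The difference image shows the nose emerging at pixel (334,226), exactly at the predicted exit hole. Now the last few millimetres.

Emit:
apply_moves(
  series=[
    [0.1,0,0,0,0,0,0],
    [0.1,0,0,0,0,0,0],
    [0.1,0,0,0,0,0,0],
    [0,0,0,0,0,0,0],
  ],
)

```text
time: 25.7
position: [546.5, -44.1, 61.3]
eef_rot: [2.384, 2.046, 0.0]
ft_force: [-0.5, 0.1, 0.1]
opening: 18.7
```

```bash
python3 -c "
from st import *
state()
cv2.imwrite('pics/w14.png',cv2.resize(cap('wrist')['image'][130:250,250:400],None,fx=4.5,fy=4.5))"
```

```text
t 25.70 nose [ 0.22 75.07 50.02] TCP [   0.41 -100.93   61.31] yaw 0.01 pitch 0.00 F(st) [-0.5  0.   0.1] T [-0.09  0.25  0.13] open 18.7
  axis x at cheek(-58.5) 0.25, at a(-19) 0.24, at b(19) 0.24
```

View pics/w14.png

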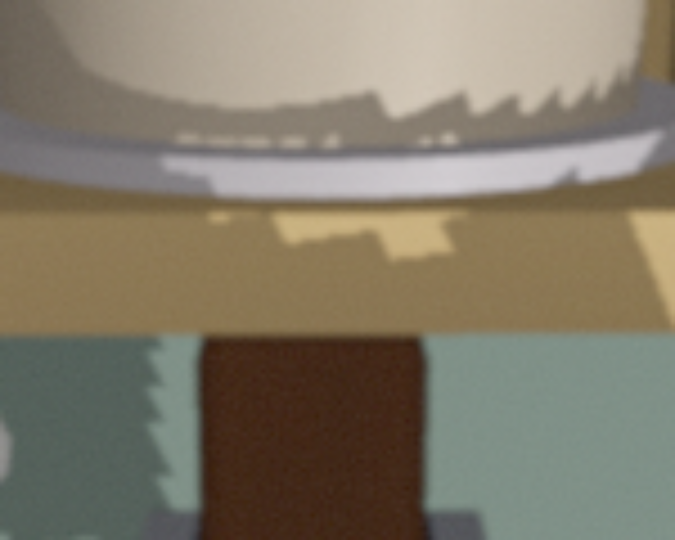

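Emit:
apply_moves(
  series=[
    [0.05,0,0,0,0,0,0],
    [0.05,0,0,0,0,0,0],
    [0,0,0,0,0,0,0],
  ],
)

```text
time: 26.12
position: [546.6, -43.1, 61.3]
eef_rot: [-2.384, -2.046, -0.0]
ft_force: [-2.6, -0.6, -1.2]
opening: 18.4
```

```bash
python3 -c "
from st import *
state()"
```

```text
t 26.12 nose [ 0.21 76.03 49.99] TCP [  0.39 -99.97  61.28] yaw 0.01 pitch 0.00 F(st) [-2.5 -1.  -1.2] T [-0.09  0.28  0.18] open 18.4
  axis x at cheek(-58.5) 0.24, at a(-19) 0.23, at b(19) 0.22
```

Emit:
apply_moves(
  series=[
    [0.05,0,0,0,0,0,0],
    [0,0,0,0,0,0,0],
  ],
)

```text
time: 26.38
position: [546.7, -42.6, 61.3]
eef_rot: [-2.384, -2.046, -0.0]
ft_force: [-0.8, -1.3, -0.5]
opening: 18.6
```

Emit:
apply_moves(
  series=[
    [0.05,0,0,0,0,0,0],
    [0,0,0,0,0,0,0],
  ],
)

```text
time: 26.62
position: [546.7, -42.1, 61.3]
eef_rot: [-2.384, -2.046, -0.0]
ft_force: [-0.9, -0.9, -0.8]
opening: 18.6
```

```bash
python3 -c "
from st import *
state()
cv2.imwrite('pics/w15.png',cv2.resize(cap('wrist')['image'][130:250,250:400],None,fx=4.5,fy=4.5))"
```

```text
t 26.62 nose [ 0.19 77.05 49.99] TCP [  0.37 -98.95  61.28] yaw 0.01 pitch 0.00 F(st) [-0.7 -1.  -0.8] T [-0.12  0.23  0.18] open 18.6
  axis x at cheek(-58.5) 0.21, at a(-19) 0.20, at b(19) 0.20
```

View pics/w15.png

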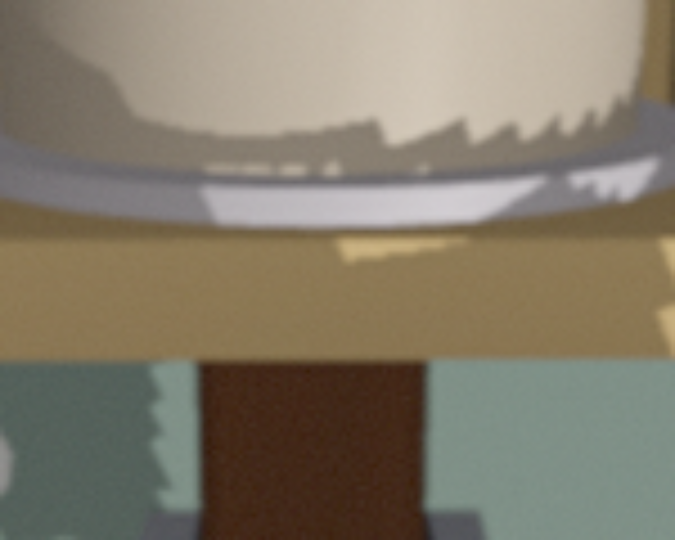

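Emit:
apply_moves(
  series=[
    [0.05,0,0,0,0,0,0],
    [0,0,0,0,0,0,0],
  ],
)

```text
time: 26.92
position: [546.8, -41.6, 61.3]
eef_rot: [-2.384, -2.046, -0.0]
ft_force: [-1.8, -0.8, -0.6]
opening: 19.0
```

Emit:
apply_moves(
  series=[
    [0.05,0,0,0,0,0,0],
    [0,0,0,0,0,0,0],
  ],
)

```text
time: 27.18
position: [546.9, -41.1, 61.3]
eef_rot: [2.384, 2.046, 0.0]
ft_force: [-2.5, -0.4, -0.8]
opening: 18.5
```

Emit:
apply_moves(
  series=[
    [0.05,0,0,0,0,0,0],
    [0,0,0,0,0,0,0],
  ],
)

```text
time: 27.42
position: [547.0, -40.6, 61.3]
eef_rot: [-2.384, -2.046, 0.0]
ft_force: [-1.7, 0.7, 0.2]
opening: 18.6
```

Emit:
apply_moves(
  series=[
    [0.05,0,0,0,0,0,0],
    [0,0,0,0,0,0,0],
  ],
)

```text
time: 27.68
position: [547.0, -40.1, 61.3]
eef_rot: [-2.384, -2.046, -0.0]
ft_force: [-1.1, 0.1, -0.1]
opening: 19.0
```

```bash
python3 -c "
from st import *
state()
cv2.imwrite('pics/w16.png',cv2.resize(cap('wrist')['image'][130:250,250:400],None,fx=4.5,fy=4.5))"
```

```text
t 27.68 nose [ 0.2  79.05 49.98] TCP [  0.39 -96.95  61.27] yaw 0.01 pitch 0.00 F(st) [-1.1 -0.1 -0.1] T [-0.13  0.19  0.19] open 19.0
  axis x at cheek(-58.5) 0.23, at a(-19) 0.22, at b(19) 0.21
```

View pics/w16.png

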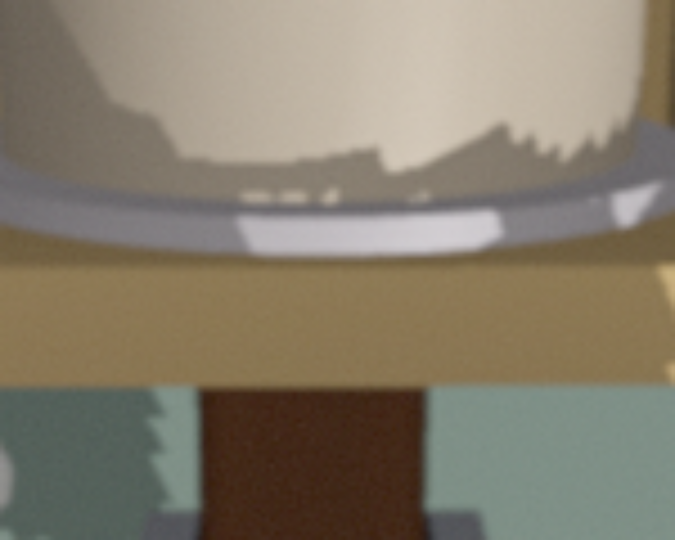

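Emit:
apply_moves(
  series=[
    [0.05,0,0,0,0,0,0],
    [0,0,0,0,0,0,0],
  ],
)

```text
time: 27.98
position: [547.1, -39.6, 61.3]
eef_rot: [-2.384, -2.046, -0.0]
ft_force: [-1.2, -0.8, -0.8]
opening: 18.6
```

Emit:
apply_moves(
  series=[
    [0.05,0,0,0,0,0,0],
    [0,0,0,0,0,0,0],
  ],
)

```text
time: 28.22
position: [547.2, -39.2, 61.3]
eef_rot: [-2.384, -2.046, -0.0]
ft_force: [-2.1, -0.8, -1.3]
opening: 18.7
```

Emit:
apply_moves(
  series=[
    [0.05,0,0,0,0,0,0],
    [0,0,0,0,0,0,0],
  ],
)

```text
time: 28.48
position: [547.3, -38.7, 61.3]
eef_rot: [-2.384, -2.046, 0.0]
ft_force: [-1.9, -1.2, -0.3]
opening: 18.3
```

Emit:
apply_moves(
  series=[
    [0.05,0,0,0,0,0,0],
    [0,0,0,0,0,0,0],
  ],
)

```text
time: 28.72
position: [547.3, -38.6, 61.3]
eef_rot: [2.384, 2.046, -0.001]
ft_force: [-2.7, -3.9, -0.4]
opening: 19.1
```

```bash
python3 -c "
from st import *
for i in range(4): state(); s=cap('scene')
im=s['image'][210:245,310:360]
z=cv2.resize(im,None,fx=14,fy=14,interpolation=cv2.INTER_CUBIC).astype(float)
cv2.imwrite('pics/c17.png',np.clip((z-60)*1.9,0,255).astype(np.uint8))
s=cap('side')['image'];cv2.imwrite('pics/s17.png',cv2.resize(s[170:240,280:370],None,fx=8,fy=8,interpolation=cv2.INTER_CUBIC))
cv2.imwrite('pics/w17.png',cap('wrist')['image'])"
```

```text
t 28.73 nose [ 0.2  80.57 49.87] TCP [  0.39 -95.42  61.3 ] yaw 0.01 pitch -0.04 F(st) [-2.  -4.3 -0.4] T [-0.61  0.37  0.14] open 19.1
  axis x at cheek(-58.5) 0.23, at a(-19) 0.22, at b(19) 0.22
t 28.77 nose [ 0.18 80.59 49.86] TCP [  0.38 -95.4   61.28] yaw 0.01 pitch -0.04 F(st) [-1.1 -3.2 -0.6] T [-0.61  0.28  0.16] open 18.2
  axis x at cheek(-58.5) 0.21, at a(-19) 0.21, at b(19) 0.20
t 28.82 nose [ 0.21 80.58 49.89] TCP [  0.4  -95.41  61.3 ] yaw 0.01 pitch -0.04 F(st) [-2.1 -4.8 -0.2] T [-0.76  0.34  0.15] open 18.6
  axis x at cheek(-58.5) 0.24, at a(-19) 0.23, at b(19) 0.22
t 28.88 nose [ 0.23 80.57 49.91] TCP [  0.41 -95.42  61.32] yaw 0.01 pitch -0.04 F(st) [-2.3 -4.2 -0.2] T [-0.79  0.3   0.19] open 18.4
  axis x at cheek(-58.5) 0.25, at a(-19) 0.25, at b(19) 0.24
```

View pics/w17.png

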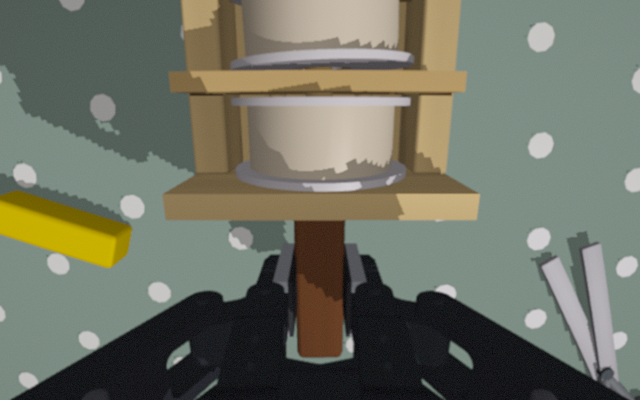

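View pics/s17.png

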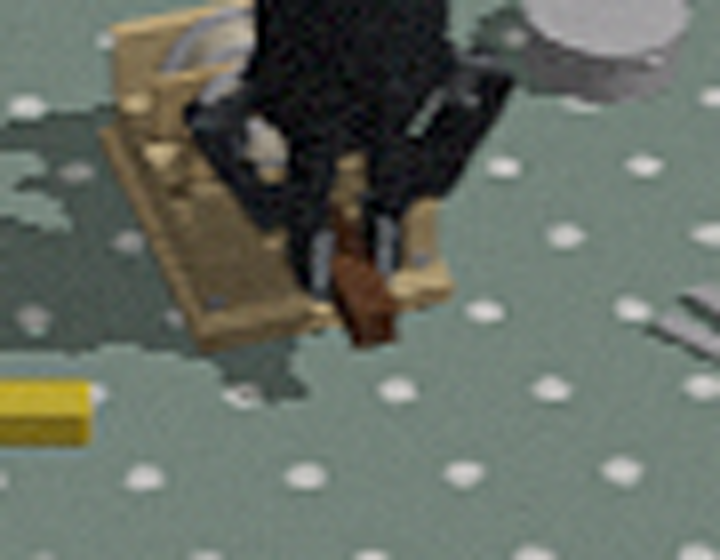

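View pics/c17.png

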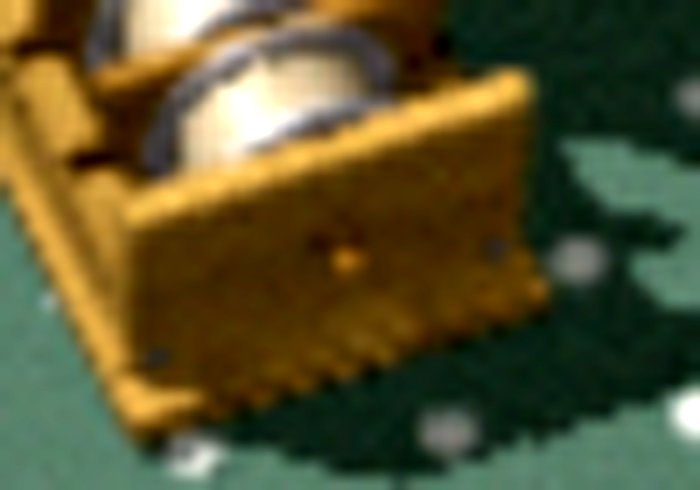

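Contact: about 4 N axial at the shoulder, and the nose stands clearly out of the far cheek (zoom (347,258)). I'm releasing and lifting clear.

Emit:
apply_moves(
  series=[
    [0,0,0,0,0,0,25],
    [0,0,0,0,0,0,35],
    [0,0,0,0,0,0,45],
    [0,0,0,0,0,0,55],
    [0,0,0,0,0,0,60],
    [0,0,0,0,0,0,60],
    [0,0,0,0,0,0,60],
  ],
)

```text
time: 29.9
position: [547.3, -38.2, 61.3]
eef_rot: [-2.384, -2.046, -0.0]
ft_force: [-0.3, -0.0, -0.1]
opening: 51.3
```

```bash
python3 -c "
from st import *
state()
cv2.imwrite('pics/w18.png',cap('wrist')['image'])"
```

```text
t 29.90 nose [ 0.24 80.99 50.  ] TCP [  0.41 -95.01  61.3 ] yaw 0.01 pitch 0.00 F(st) [-0.3 -0.1 -0.1] T [0.   0.06 0.01] open 51.3
  axis x at cheek(-58.5) 0.25, at a(-19) 0.25, at b(19) 0.24
```

View pics/w18.png

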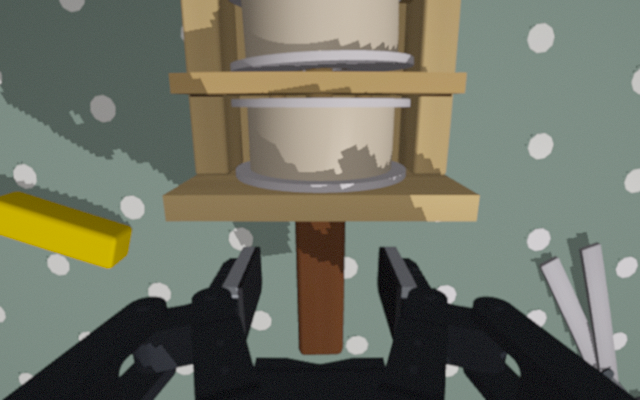

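Emit:
apply_moves(
  series=[
    [0,0,-1.5,0,0,0,60],
    [0,0,-3,0,0,0,60],
    [0,0,-4,0,0,0,60],
    [-3,0,-4,0,0,0,60],
    [-5,0,-2,0,0,0,60],
    [-5,0,0,0,0,0,60],
    [0,0,0,0,0,0,60],
    [0,0,0,0,0,0,60],
  ],
)

```text
time: 30.95
position: [527.6, -166.4, 206.8]
eef_rot: [2.385, 2.045, 0.001]
ft_force: [0.0, -0.6, -0.5]
opening: 51.2
```

```bash
python3 -c "
from st import *
state()
import pickle
c=cap('wrist');pickle.dump(c,open('w19.pkl','wb'));cv2.imwrite('pics/w19.png',c['image'])
s=cap('side')['image'];cv2.imwrite('pics/s19.png',cv2.resize(s[170:240,280:370],None,fx=8,fy=8,interpolation=cv2.INTER_CUBIC))
s=cap('scene')['image'];cv2.imwrite('pics/c19.png',cv2.resize(s[170:250,280:370],None,fx=7,fy=7,interpolation=cv2.INTER_CUBIC))
"
```

```text
t 30.95 nose [  0.29 -48.68 195.58] TCP [   0.39 -224.68  206.82] yaw -0.01 pitch 0.02 F(st) [ 0.1 -0.6 -0.5] T [ 0.03  0.04 -0.01] open 51.2
  axis x at cheek(-58.5) 0.29, at a(-19) 0.30, at b(19) 0.31
```

View pics/w19.png

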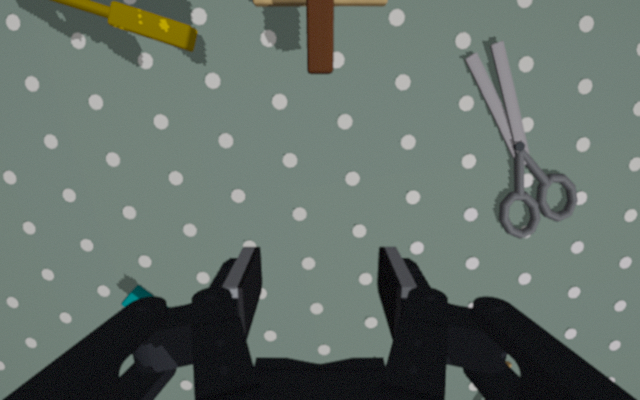

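View pics/s19.png

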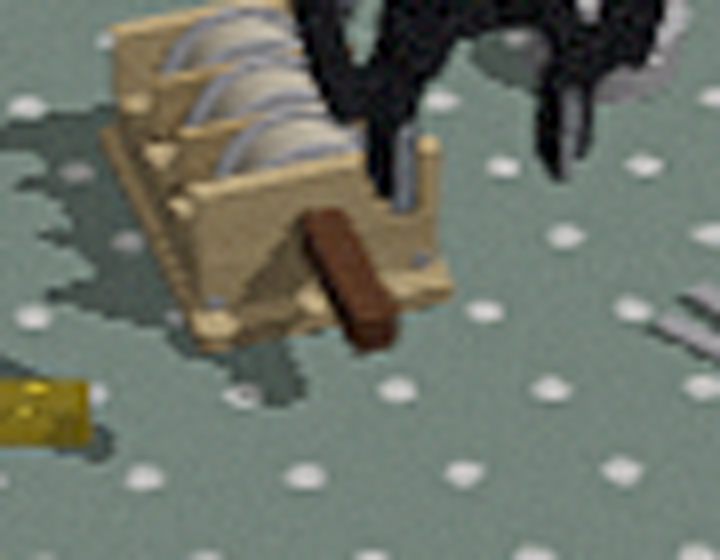

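View pics/c19.png

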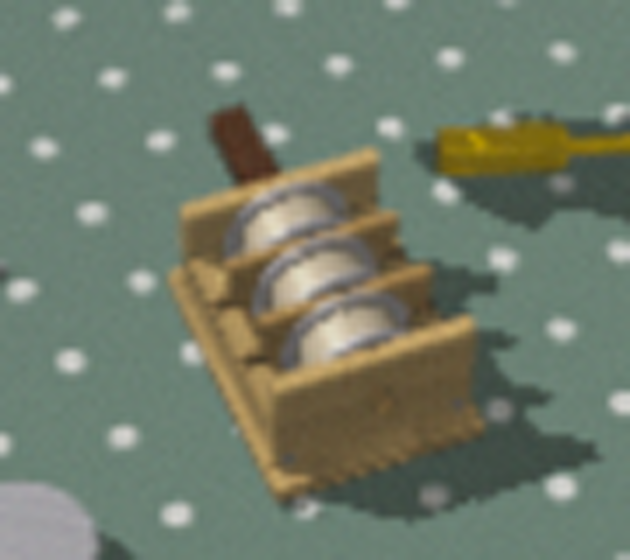

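Emit:
apply_moves(
  series=[
    [4,0,0,0,0,0,60],
    [3,0,0,0,0,0,60],
    [0,0,0,0,0,0,60],
    [0,0,0,0,0,0,60],
    [0,0,0,0,0,0,60],
  ],
)

```text
time: 31.72
position: [538.2, -98.2, 206.3]
eef_rot: [2.385, 2.045, -0.0]
ft_force: [-1.0, 0.1, -1.0]
opening: 51.0
```

```bash
python3 -c "
from st import *
state()
import pickle
c=cap('wrist');pickle.dump(c,open('w20.pkl','wb'));cv2.imwrite('pics/w20.png',cv2.resize(c['image'][0:200,220:420],None,fx=3,fy=3,interpolation=cv2.INTER_CUBIC))
"
```

```text
t 31.73 nose [  0.41  20.33 194.99] TCP [   0.47 -155.67  206.34] yaw -0.03 pitch -0.02 F(st) [-1. -0. -1.] T [ 0.04 -0.    0.01] open 51.0
  axis x at cheek(-58.5) 0.37, at a(-19) 0.39, at b(19) 0.41
```

View pics/w20.png

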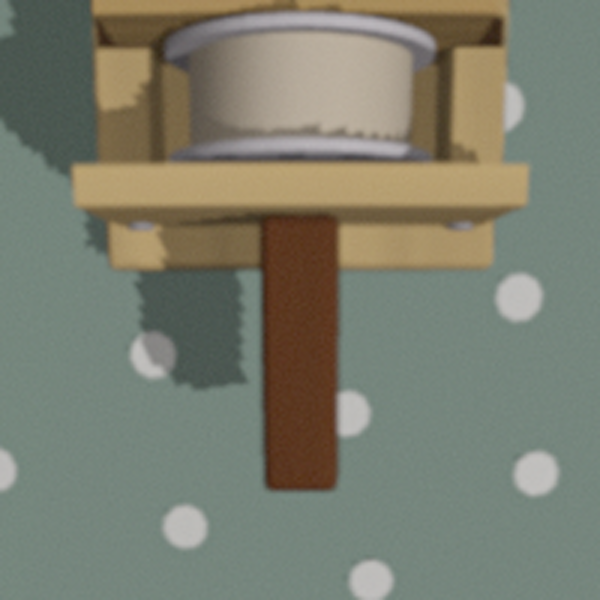

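```bash
python3 -c "
from st import *
import pickle
c=pickle.load(open('w20.pkl','rb'))
px=lambda L:(np.array(L,float)+.5)/3-.5+[220,0]
S=lambda v:np.array([(v-O)@E,(v-O)@U,v[2]]).round(2)
for n,p,z in(('cheek edge',(300,207),76),('cheekL',(73,206),76),('cheekR',(528,206),76),('shoulder',(300,215),59),('sh L',(263,216),59),('sh R',(336,216),59),('rear',(302,489),58),('rearL',(267,488),58),('rearR',(337,488),58)): print(n,S(plane(c,px([p]),z)[0]))
"
```

```text
cheek edge [  0.5 -63.6  76. ]
cheekL [-51.59 -63.15  76.  ]
cheekR [ 52.8  -63.21  76.  ]
shoulder [  0.5  -63.99  59.  ]
sh L [ -8.56 -64.22  59.  ]
sh R [  9.32 -64.23  59.  ]
rear [   1.01 -131.99   58.  ]
rearL [  -8.16 -131.72   58.  ]
rearR [  10.18 -131.73   58.  ]
```

```bash
python3 -c "
from station import workorder
print(workorder.sign_off())"
```

```text
the job is handed in; nothing more can be done
None
```

I threaded the rod through the right cheek, all three reels, both dividers and out of the far cheek, seated the handle against the right cheek, let go and handed the job in at about 32 s. The hand-in gave no verdict.

- **Insertion:** the wrist camera put the dividers about +3.9 mm and −4.2 mm out of line. I swung the rod about the cheek hole to enter each one, then drew it straight. Forces stayed within about 2 N, rising to about 4–5 N when the shoulder met the cheek.
- **Last checks:** the nose shows at the far cheek's hole, and the shoulder measures about 0.8 mm from the cheek face (home is within 2.5 mm). The handle is within about 1 mm sideways, the reels look in their bays, and the gripper is clear of everything. I did not measure the rod's or reels' heights after release.
- **Disagreement:** my estimate of the distance along the rod put home about 3.5 mm before contact. I trusted the contact force and the final view instead.

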